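Recharge the sanitiser-block dispenser

ROBOT

A 7-joint arm with a two-finger parallel gripper is mounted at the origin on the work surface. World frame = base frame: x ahead of the robot, y to its left, z up, the work surface at z = 0. Lengths are in m, angles in rad, forces in N, time in s.
With the tool pointing down it reaches from about 0.4 to 0.85 m from the base axis. Payload 10.4 kg.
Tool frame: the origin (TCP) lies on the front face of the gripper's body, between the roots of the fingers; the fingertips stand 73 mm ahead of it and the grasp point (between the pads) lies 54 mm ahead of it; x points along the fingers, y is the direction in which the jaws open and shut, and the axes are right-handed (so a half turn about x gives the same grasp; the last joint's range is limited). The gripper opens to 85 mm and grips with 20 to 120 N. Pads are 22 mm wide; open, the fingers measure 114 mm over their backs; the gripper's body (76 mm by 85 mm) begins 54 mm behind the grasp point. The pads swing forward as they close: fully open they stand 13 mm farther back than shut.
Start: joints at [1.084, 0.332, -0.065, 1.46, 0.022, 1.35, -0.088], TCP at [0.28, -0.559, 0.304] pointing down, gripper open.
Joint ranges: [-2.6, 2.6], [-0.5, 2.12], [-1.47, 1.34], [0.16, 2.42], [-1.27, 4.41], [0.06, 2.06], [-2.6, 2.6]. Speed limits (rad/s): [2.22, 2.22, 2.79, 2.79, 3.14, 3.14, 3.14].

INTERFACE

Orientations are given as a unit quaternion [x, y, z, w].
In Python, from workcell import manip gives the robot as it stands. The module is installed in compiled form; this text tells all that it offers.
- The arm moves only by the tool arm_command, never from a script. Its argument "moves" is a list that holds one entry, the list of rows, each a list of 5 numbers: the closure, from 0 (fully open) to 1 (shut), then the shift along the tool's x, y, z in units of 25 mm (1.0 is 25 mm), then the turn about the tool's x in degrees. A call has 1 to 12 rows; each row shifts and turns the commanded pose from where the row before left it, along the tool's axes as they then stand; what a row does not reach is not made up. A row lasts 1/12 s, in which the tool goes at most 41.7 mm and 7.16 degrees, less where a joint would pass 70% of its speed; a pose out of reach is approached as far as the arm can. A call is refused whole if a number of a shift passes 1 or a number of a turn 7.16, either way. A call with a gripper value outside its range is refused whole. The fingers move at their own pace and stop on an object; "force" is the grip in N (left out, the last holds). Time passes only in rows, so rows that do not move let the fingers close. It gives the time, the measured TCP pose, the force and the opening at its end, in the units of the state.
- manip.get_obs(): the state, without advancing time (a new reading comes with each control period).
- manip.camera(name): name is "scene" or "top"; returns the picture (400x640x3 uint8, red, green, blue); there is no depth.
- manip.camera_info(name): a dict with "vfov" (degrees; the focal length in pixels is half the picture's height over the tangent of half this angle, whatever the lens; pixels are square), "cx", "cy" (the principal point, pixels), "pose" (4x4, takes a point from camera to world coordinates). Camera axes: x right, y down, z forward; pixel columns grow to the right and rows downward; lengths in m; the calibration is good to about 2 mm. A picture is of the moment at which its call begins. camera_info takes no time and is no camera call.
- manip.hand_in(): hands the job in, once; it reports no verdict.
Trained networks look in the newest picture that a camera, given by its name, has taken for a name from the list of things; names that differ only in an ending like _2 or _b are one class to them, and where a whole thing is asked for, a point or a joint stands for the part that bears it (a point fixed in the world has none). Each returns a list of dicts, best first, with "confidence" (0 to 1); they miss things now and then, are a little off and sometimes report something else, mostly with a low value. They report only what shows in the picture. A call takes as long as a camera call.
- manip.regions_of(query, camera): "mask" (400x640 bool, what is visible of it) and "rect" ([left, top, right, bottom] in pixels, round what is visible of it).
- manip.pinpoint(query, camera): "pixel" ([row, column] in pixels: a listed point, or the origin of a listed thing).
The state is a dict: "clock": time; "joint_pos": joint angles; "joint_velocities": joint speeds; "tau": joint torques, N m; "position": TCP position; "ee_rot": TCP orientation; "ft_force": force on the tool from outside, world axes, zero at the start; "torque": the same for the moment, N m; "grip_width": opening from 0.0 (shut) to 1.0 (fully open).
Only numpy, scipy, OpenCV 4.12 (cv2) and the standard library are available. Lean on these libraries where they do the work, as an engineer would, in place of code of your own. Each camera call takes 0.05 s, during which the arm holds its last target.

TASK

Recharge the sanitiser-block dispenser. First move every spice tin standing on its cover to stand upright on the red board; then press the red release tab in so that the cover pops up, swing the cover wide open, take the used black block out of the box and leave it in the yellow tub, and lay all the fresh white blocks from the green board side by side on the floor of the box, none on top of another. Finally shut the cover until it snaps fast under the tab, and do not disturb the bottle, bowl or mug.

Things in the scene. Friction and masses are not known exactly. Their poses are not given: they have to be found in the camera images.
- dispenser: Grey open-topped metal box fixed to the bench, 210 (its x) x 160 (its y) x 60 mm (z), walls and floor 5 mm, so 200 x 150 mm and 55 deep inside. Origin: centre of its underside, on the bench. Its x is about the robot's x; the cover's hinge runs along the top of its +y side, the release tab is on its -y side. A sprung steel pin stands inside at the top, at x 90, y 50.
- dispenser_floor (a point): Centre of the box's inner floor (top face of the floor, 5 mm above the bench); axes as the dispenser.
- cover (a joint): White flat cover 210 x 160 x 6 mm on the box's rim (top 66 mm above the bench). Angle in rad: 0 shut, grows as the free (-y) edge swings up and over to +y, stop at 1.9. Past 1.75 it stays open by its weight; below it slowly falls. Pressing the tab lets a sprung pin pop it up to about 0.25, where it rests. To shut: press the free edge down (5 to 12 N) until under 0.02 and the tab is back at 0.
- cover_hinge (a point): Middle of the cover's hinge line, which runs along the dispenser's x; 80 mm to +y of the box's centre, 60 mm above the bench. Its axes turn with the cover: -y points from the hinge to the free edge, z out of the cover's top.
- cover_grip (a point): Grip point of the blue grip block standing on the cover: 26 mm wide (along the hinge line), 14 thick, 36 tall; the point is on its centre line 26 mm above the cover's top, 10 mm below the block's top, 144 mm from the hinge line, 45 mm to the dispenser's +x of the middle. Pinched across the 26 mm it pivots between the pads, so a gripper may stay pointing down. Axes turn with the cover.
- cover_edge (a point): Point on the cover's top face, middle of its length, 16 mm in from the free edge (144 mm from the hinge line): a place to press it shut. Axes as the cover.
- tab (a joint): Red release tab, travel in m: 0 out (rest), 0.008 fully pressed in. Sprung: about 2 N to start, 5 N when fully in. The cover is let go at about 0.005. It springs back when released.
- tab_face (a point): Centre of the outer face of the red tab, 32 mm wide (along the dispenser's x) x 18 tall, standing 20 mm out of the box's -y side, 27 mm above the bench, 55 mm to the dispenser's -x of its middle. Pushed along the dispenser's +y. A lip of the cover overhangs the tab's inner 10 mm from 40 mm above the bench upward.
- green_board: Green plastic board 90 (x) x 200 (y) x 6 mm fixed on the bench, on which the fresh blocks lie; origin at the centre of its underside.
- red_board: Red plastic board 150 (x) x 210 (y) x 6 mm fixed on the bench, on which the tins are to stand; origin at the centre of its underside.
- tub: Yellow open plastic tub 110 (x) x 140 (y) x 50 mm, wall and floor 4 mm, fixed on the bench; origin at the centre of its underside.
- spent_mid (a point): Centre of the used block: black box-shaped plastic case 50 (its x) x 34 (its y) x 42 (its z) mm with small rounded edges with an orange band, 40 g; it lies loose somewhere on the floor inside the box, under the cover.
- fresh0_mid (a point): Centre of a fresh block (may be absent: one to three are there): white box-shaped plastic case 50 (its x) x 34 (its y) x 42 (its z) mm with small rounded edges with a blue band, 90 g.
- fresh1_mid (a point): Centre of a fresh block (may be absent: one to three are there): white box-shaped plastic case 50 (its x) x 34 (its y) x 42 (its z) mm with small rounded edges with a blue band, 90 g.
- fresh2_mid (a point): Centre of a fresh block (may be absent: one to three are there): white box-shaped plastic case 50 (its x) x 34 (its y) x 42 (its z) mm with small rounded edges with a blue band, 90 g.
- tin0_mid (a point): Centre (33 mm above its foot) of a green square spice tin, 46 x 46 mm, 66 mm tall (the steel lid, its top 10 mm, is 44 mm square), with a paper band, 0.10 to 0.20 kg, sides along its x and y. At the start it stands on the dispenser's cover (may be absent: one or two tins are there).
- tin1_mid (a point): Centre (33 mm above its foot) of a copper-coloured square spice tin, 46 x 46 mm, 66 mm tall (the steel lid, its top 10 mm, is 44 mm square), with a paper band, 0.10 to 0.20 kg, sides along its x and y. At the start it stands on the dispenser's cover (may be absent: one or two tins are there).
- sauce_bottle: Red sauce bottle, 60 mm across, 170 mm tall, standing on the bench: leave alone. Origin: centre of its underside.
- steel_bowl: Steel bowl, 120 mm across, 60 mm tall, standing on the bench: leave alone. Origin: centre of its underside.
- mug: White mug, 80 mm across, 90 mm tall, standing on the bench: leave alone. Origin: centre of its underside.

How it is judged:
On the way, in this order (a step that is already met when the one before it is completed fails the run):
1. every tin stands upright on the red board, let go, with the cover still shut (x of tin0_mid in the frame of red_board between -0.075 and 0.075 m and y of tin0_mid in the frame of red_board between -0.105 and 0.105 m and z of tin0_mid in the frame of red_board between 0.032 and 0.048 m and angle between each of tin0_mid, tin1_mid's own z axis and vertical below 0.15 rad and x of tin1_mid in the frame of red_board between -0.075 and 0.075 m and y of tin1_mid in the frame of red_board between -0.105 and 0.105 m and z of tin1_mid in the frame of red_board between 0.032 and 0.048 m and contact force between each of tin0, tin1 and the fingers below 0.1 N and value of joint cover below 0.04 rad), for 0.2 s.
2. the release tab is pressed in and the cover is let go (value of joint tab above 0.004 m and value of joint cover above 0.05 rad).
3. the cover is swung wide open (more than 1.5 rad) (value of joint cover above 1.5 rad), for 0.2 s.
4. the used block is in the tub and every fresh block lies on the floor of the box, with the cover open (x of spent_mid in the frame of tub between -0.051 and 0.051 m and y of spent_mid in the frame of tub between -0.066 and 0.066 m and z of spent_mid in the frame of tub between 0.01 and 0.045 m and x of fresh0_mid in the frame of dispenser_floor between -0.1 and 0.1 m and y of fresh0_mid in the frame of dispenser_floor between -0.075 and 0.075 m and z of fresh0_mid in the frame of dispenser_floor between 0.01 and 0.033 m and x of fresh1_mid in the frame of dispenser_floor between -0.1 and 0.1 m and y of fresh1_mid in the frame of dispenser_floor between -0.075 and 0.075 m and z of fresh1_mid in the frame of dispenser_floor between 0.01 and 0.033 m and x of fresh2_mid in the frame of dispenser_floor between -0.1 and 0.1 m and y of fresh2_mid in the frame of dispenser_floor between -0.075 and 0.075 m and z of fresh2_mid in the frame of dispenser_floor between 0.01 and 0.033 m and value of joint cover above 1.2 rad), for 0.2 s.
At the end, for the whole second after the job is handed in: Cover shut (under 0.03 rad) and latched (tab within 2 mm of out); every tin upright (0.15 rad) on the red board, centre over it; used block in the yellow tub; every fresh block inside the box on its floor (centre 10 to 33 mm above it, none stacked) (value of joint cover below 0.03 rad and value of joint tab below 0.002 m and x of tin0_mid in the frame of red_board between -0.075 and 0.075 m and y of tin0_mid in the frame of red_board between -0.105 and 0.105 m and z of tin0_mid in the frame of red_board between 0.032 and 0.048 m and angle between each of tin0_mid, tin1_mid's own z axis and vertical below 0.15 rad and x of tin1_mid in the frame of red_board between -0.075 and 0.075 m and y of tin1_mid in the frame of red_board between -0.105 and 0.105 m and z of tin1_mid in the frame of red_board between 0.032 and 0.048 m and x of spent_mid in the frame of tub between -0.051 and 0.051 m and y of spent_mid in the frame of tub between -0.066 and 0.066 m and z of spent_mid in the frame of tub between 0.01 and 0.045 m and x of fresh0_mid in the frame of dispenser_floor between -0.1 and 0.1 m and y of fresh0_mid in the frame of dispenser_floor between -0.075 and 0.075 m and z of fresh0_mid in the frame of dispenser_floor between 0.01 and 0.033 m and x of fresh1_mid in the frame of dispenser_floor between -0.1 and 0.1 m and y of fresh1_mid in the frame of dispenser_floor between -0.075 and 0.075 m and z of fresh1_mid in the frame of dispenser_floor between 0.01 and 0.033 m and x of fresh2_mid in the frame of dispenser_floor between -0.1 and 0.1 m and y of fresh2_mid in the frame of dispenser_floor between -0.075 and 0.075 m and z of fresh2_mid in the frame of dispenser_floor between 0.01 and 0.033 m); the robot touches nothing.
It fails at once if the bottle is shifted more than 4 cm (distance of sauce_bottle from where it was at the start of the episode above 0.04 m).
It fails at once if the bowl is shifted more than 4 cm (distance of steel_bowl from where it was at the start of the episode above 0.04 m).
It fails at once if the mug is shifted more than 4 cm (distance of mug from where it was at the start of the episode above 0.04 m).
Of fresh0, fresh1, fresh2 only 1 to 3 are there at a start; the rules pass over those that are not, and their reading is None.
Of tin0, tin1 only 1 to 2 are there at a start; the rules pass over those that are not, and their reading is None.
At some moment in a run one of tin0, tin1, fresh0, fresh1, fresh2 may be knocked a few centimetres aside while the robot is not near it.
It also fails if it takes over 210 s, if anything falls off the work surface, if the arm or the gripper's body presses on something with over 40 N, if the wrist force passes 120 N, or if a joint passes its speed limit or range.

## Working session

There is one attempt and no reset: what is moved stays moved. The work goes in short steps, Python scripts to look and compute and a tool call to move; the robot and the scene stay as the last step left them, time stands still between calls to the robot, and variables do not carry over. Pictures are saved under pics/ and viewed, and the job is handed in when it is done.

Besides the shell and the picture viewer there is one more tool, called after "Call:" as name(argument=value, ...), one argument or row to a line, values as JSON. arm_command: Moves the arm, as the interface text tells. Its arguments: {"type":"object","properties":{"moves":{"type":"array","items":{"type":"array","items":{"type":"array","items":{"type":"number"}}}},"force":{"type":"number"}},"required":["moves"]}

```bash
mkdir -p pics
python3 - <<'E'
from workcell import manip
import cv2,numpy as np
o=manip.get_obs()
for k,v in o.items(): print(k,np.round(v,4))
for c in("scene","top"):
    im=manip.camera(c); cv2.imwrite(f"pics/{c}0.png",im[:,:,::-1])
    i=manip.camera_info(c); print(c,i['vfov'],i['cx'],i['cy'],np.round(i['pose'],4).tolist())
E
```

```text
clock 0.0
joint_pos [ 1.0844  0.3329 -0.0647  1.4609  0.0216  1.3499 -0.0885]
joint_velocities [ 0.0013  0.0009 -0.0003  0.0001 -0.0001 -0.002   0.001 ]
tau [-4.00000e-04 -6.25446e+01  4.92000e-02 -3.91611e+01  1.63000e-02
  9.90000e-03  0.00000e+00]
position [ 0.2795 -0.5587  0.3031]
ee_rot [-0.688  -0.163   0.6883 -0.162 ]
ft_force [-0.2615  0.2257 -1.1549]
torque [-0.0192 -0.0234 -0.0061]
grip_width 1.0015
scene 55.97674610272659 315.66701081984985 195.28502820316032 [[-0.7873, 0.4418, -0.4302, 1.1097], [0.6166, 0.5595, -0.5539, 0.6087], [-0.0041, -0.7013, -0.7128, 0.8712], [0.0, 0.0, 0.0, 1.0]]
top 46.18511211745516 321.3203337134352 202.52170263175356 [[-0.0838, -0.9764, 0.1988, 0.35], [-0.9965, 0.0824, -0.0155, 0.01], [-0.0013, -0.1994, -0.9799, 1.3564], [0.0, 0.0, 0.0, 1.0]]
```

View pics/scene0.png

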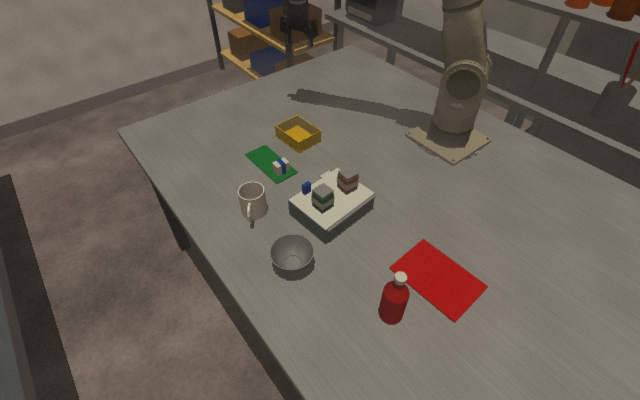

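View pics/top0.png

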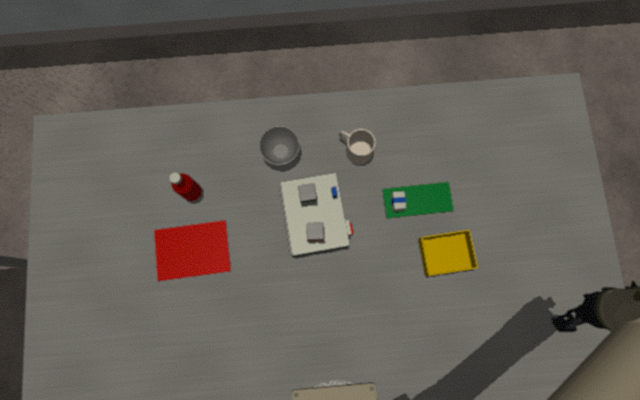

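```bash
cat > h.py <<'E'
from workcell import manip
import cv2,numpy as np
from scipy.spatial.transform import Rotation as R
CI={c:manip.camera_info(c) for c in("scene","top")}
def ray(c,px):
    i=CI[c];f=200/np.tan(np.radians(i['vfov']/2));P=np.array(i['pose'])
    d=P[:3,:3]@np.array([(px[1]-i['cx'])/f,(px[0]-i['cy'])/f,1]);return P[:3,3],d
def atz(c,px,z):
    o,d=ray(c,px);return (o+d*(z-o[2])/d[2])
def tri(px1,px2):  # scene, top
    o1,d1=ray("scene",px1);o2,d2=ray("top",px2);d1=d1/np.linalg.norm(d1);d2=d2/np.linalg.norm(d2)
    A=np.stack([d1,-d2],1);t=np.linalg.lstsq(A,o2-o1,rcond=None)[0]
    a=o1+d1*t[0];b=o2+d2*t[1];return (a+b)/2,np.linalg.norm(a-b)
def proj(c,p):
    i=CI[c];f=200/np.tan(np.radians(i['vfov']/2));P=np.array(i['pose'])
    q=P[:3,:3].T@(np.asarray(p,float)-P[:3,3]);return np.array([i['cy']+f*q[1]/q[2],i['cx']+f*q[0]/q[2]])
def zoom(c,x0,y0,x1,y1,name,k=6):
    im=manip.camera(c)[y0:y1,x0:x1,::-1];im=cv2.resize(im,None,fx=k,fy=k,interpolation=cv2.INTER_CUBIC);cv2.imwrite(f"pics/{name}.png",im)
def pts(names,cams=("scene","top")):
    out={}
    for n in names:
        for c in cams: out[n,c]=manip.pinpoint(n,c)
    return out
def st():
    o=manip.get_obs();r=R.from_quat(o['ee_rot']).as_matrix()
    print('t',round(o['clock'],2),'tcp',np.round(o['position'],4),'x',np.round(r[:,0],3),'y',np.round(r[:,1],3),'yaw y',round(np.degrees(np.arctan2(r[1,1],r[0,1])),2),'w',round(o['grip_width'],3),'F',np.round(o['ft_force'],1));return o,r
E
python3 - <<'E'
from h import *
zoom("top",270,160,480,290,"z1",3.8); zoom("scene",230,100,390,260,"z2",4)
Z=dict(dispenser=0,cover_grip=.092,cover_edge=.066,tab_face=.027,green_board=0,red_board=0,tub=0,fresh0_mid=.027,tin0_mid=.099,tin1_mid=.099,sauce_bottle=0,steel_bowl=0,mug=0,cover_hinge=.06)
for n,z in Z.items():
    d={c:manip.pinpoint(n,c) for c in("scene","top")}
    for c in d:
        for e in d[c][:4]: print(n,c,round(e['confidence'],2),np.round(e['pixel'],1),np.round(atz(c,e['pixel'],z),4))
    if d['scene'] and d['top']: p,g=tri(d['scene'][0]['pixel'],d['top'][0]['pixel']);print('   tri',np.round(p,4),round(g,4))
E
```

```text
dispenser scene 0.76 [206.5 329.2] [ 0.5811 -0.0027  0.    ]
dispenser top 0.75 [219.1 313.8] [0.5777 0.0148 0.    ]
dispenser top 0.27 [251.3 444.2] [ 0.4521 -0.353   0.    ]
   tri [0.5815 0.0092 0.0082] 0.0151
cover_grip scene 0.66 [311.7 392.1] [0.7301 0.3947 0.092 ]
cover_grip scene 0.6 [185.6 301. ] [ 0.6488 -0.0557  0.092 ]
cover_grip scene 0.21 [184.4 317.6] [ 0.6068 -0.0291  0.092 ]
cover_grip top 0.72 [191.7 333.1] [ 0.6342 -0.0449  0.092 ]
   tri [ 0.6361  0.1258 -0.2013] 0.3862
cover_edge scene 0.98 [184.8 316.4] [ 0.594  -0.0512  0.066 ]
cover_edge top 0.82 [208.8 333.9] [ 0.591  -0.0439  0.066 ]
cover_edge top 0.63 [192.3 308.3] [0.6442 0.0238 0.066 ]
   tri [ 0.5932 -0.0465  0.068 ] 0.0073
tab_face top 0.54 [226.6 353.3] [ 0.542  -0.0962  0.027 ]
green_board scene 0.76 [164.1 270.4] [ 0.6142 -0.2893  0.    ]
green_board scene 0.45 [262.  291.6] [0.7958 0.0943 0.    ]
green_board top 0.63 [200.  417.2] [ 0.609  -0.2942  0.    ]
   tri [ 0.6104 -0.2958 -0.0065] 0.0005
red_board scene 0.69 [279.3 436. ] [0.5261 0.3768 0.    ]
red_board top 0.79 [248.8 189.9] [0.521  0.379
[... 644 characters left out ...]
7] [0.6939 0.3764 0.    ]
sauce_bottle scene 0.49 [134.9 294.5] [ 0.4466 -0.3761  0.    ]
sauce_bottle top 0.86 [192.8 189.1] [0.6875 0.3768 0.    ]
   tri [ 0.69    0.3766 -0.0055] 0.0041
steel_bowl scene 0.62 [266.2 294.6] [0.7974 0.1106 0.    ]
steel_bowl top 0.9 [151.6 279.3] [0.7922 0.1019 0.    ]
steel_bowl top 0.41 [218.7 314.1] [0.5788 0.0138 0.    ]
   tri [ 0.7945  0.1036 -0.0104] 0.0028
mug scene 0.96 [210.8 255.4] [ 0.7736 -0.1313  0.    ]
mug top 0.74 [151.9 358.4] [ 0.7711 -0.1359  0.    ]
   tri [ 0.7721 -0.136  -0.0048] 0.0012
cover_hinge scene 0.86 [210.2 351. ] [0.577 0.09  0.06 ]
cover_hinge top 0.85 [218.5 286.1] [0.5758 0.0917 0.06  ]
   tri [0.5765 0.0909 0.0601] 0.0021
```

View pics/z1.png

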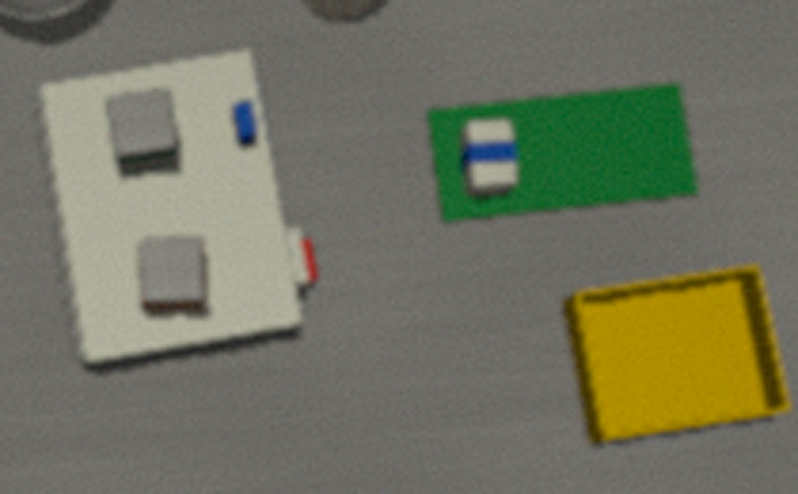

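View pics/z2.png

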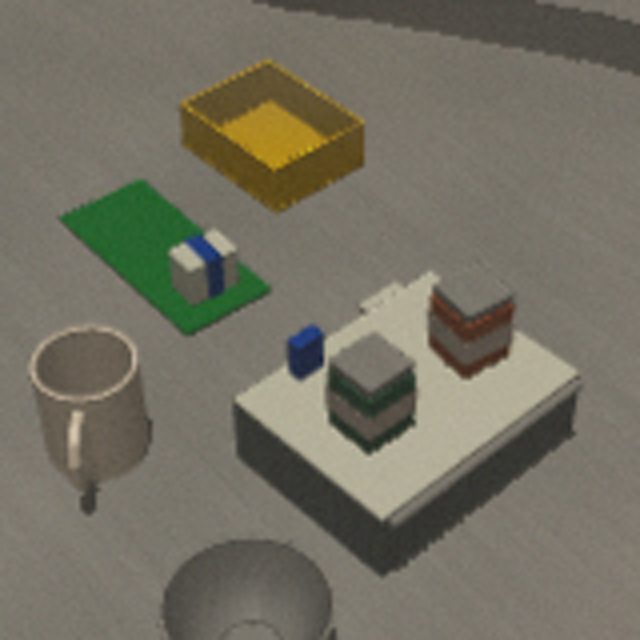

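Run:
```python
from h import *
from scipy.optimize import least_squares
cor=[(280.8,182.4),(335.8,173.2),(348.9,245.5),(291.6,255.3)]
for c in cor: print(np.round(atz("top",(c[1],c[0]),.066),4))
loc=np.array([[105,80],[105,-80],[-105,-80],[-105,80]])/1e3
# refined corner
im=manip.camera("top"); g=cv2.cvtColor(im,cv2.COLOR_RGB2GRAY)
cc=cv2.cornerSubPix(g,np.array(cor,np.float32).reshape(-1,1,2),(3,3),(-1,-1),(3,30,.01)).reshape(-1,2);print(cc)
for C in (np.array(cor),cc):
    W=np.array([atz("top",(c[1],c[0]),.066)[:2] for c in C])
    def f(q):
        a=q[2];r=np.array([[np.cos(a),-np.sin(a)],[np.sin(a),np.cos(a)]]);return (loc@r.T+q[:2]-W).ravel()
    s=least_squares(f,[.58,.01,.1]);print(s.x,np.degrees(s.x[2]),np.round(s.fun*1e3,1))
ms={}
for n,c in [("tin0_mid","top"),("tin1_mid","top"),("fresh0_mid","top"),("red_board","top"),("green_board","top"),("tub","top"),("cover","top")]:
    r=manip.regions_of(n,c)
    for e in r[:3]:
        k,_=cv2.findContours(e['mask'].astype(np.uint8),0,1);k=max(k,key=cv2.contourArea)
        print(n,round(e['confidence'],2),np.round(e['rect'],1),[np.round(x,1) for x in cv2.minAreaRect(k)])
```

```text
[0.6794 0.0992 0.066 ]
[ 0.6932 -0.0585  0.066 ]
[ 0.485  -0.0759  0.066 ]
[0.4714 0.0834 0.066 ]
[[280.45963 181.78584]
 [335.1151  172.53847]
 [348.32986 244.93185]
 [292.65182 254.82542]]
[0.58223825 0.01203667 0.08207401] 4.702494253983734 [ 0.9  1.2  0.3 -0.6 -0.8 -0.4 -0.3 -0.2]
[0.58391772 0.01230013 0.08974149] 5.141808530515756 [ 0.   1.4  0.4 -1.3 -0.2 -2.3 -0.3  2.2]
tin0_mid 0.54 [298.  183.  315.4 204.8] [array([307.4, 193.7]), array([21.5, 16.9]), np.float64(80.5)]
red_board 0.71 [154.4 218.6 232.9 279.7] [array([191.3, 250.3]), array([51.7, 75.7]), np.float64(82.2)]
green_board 0.97 [383.7 181.9 454.1 221.3] [array([417.6, 199.7]), array([30.4, 69. ]), np.float64(83.5)]
tub 0.63 [417.1 228.6 480.  275.3] [array([447.4, 252.4]), array([40.6, 54.9]), np.float64(80.5)]
cover 0.78 [282.  171.6 351.6 252.9] [array([315.9, 213.2]), array([74. , 59.8]), np.float64(79.8)]
```

```bash
cat >> h.py <<'E'
def go(p,yaw=None,tip=.054):
    """print tool-axis shift (units 25mm) to bring the point 'tip' ahead of TCP to p, and turn so tool y yaw (deg)"""
    o,r=st();g=o['position']+r[:,0]*tip
    if yaw is not None:
        cur=np.degrees(np.arctan2(r[1,1],r[0,1]));d=(yaw-cur+90)%180-90
        # tool x down: turning +a about tool x lowers world yaw
        print('turn',round(-d,2))
        r2=R.from_rotvec(np.radians(-d)*r[:,0]).as_matrix()@r
        print('after turn: shift/25mm',np.round(r2.T@(np.asarray(p)-g)/.025,2))
    print('grasp now',np.round(g,4),'shift/25mm now',np.round(r.T@(np.asarray(p)-g)/.025,2))
E
python3 - <<'E'
from h import *
for n,C in dict(t0=[(106,93),(172,88),(179,152),(113,160)],t1=[(140,240),(204,235),(206,300),(143,303)],fr=[(465,120),(513,118),(517,185),(470,192)]).items():
    W=np.array([atz("top",(160+c[1]/3.8-.4,270+c[0]/3.8-.4),.132 if n[0]=='t' else .048) for c in C])
    e=W[1]-W[2];l=W[0]-W[1];e2=W[0]-W[3];l2=W[3]-W[2]
    print(n,np.round(W.mean(0),4),[round(np.degrees(np.arctan2(v[1],v[0])),1) for v in(e,e2,l,l2)],[round(np.linalg.norm(v),4) for v in(e,e2,l,l2)])
go((.633,.026,.21),4)
E
```

```text
t0 [0.6303 0.0262 0.132 ] [np.float64(1.4), np.float64(1.6), np.float64(89.6), np.float64(92.2)] [np.float64(0.0465), np.float64(0.0486), np.float64(0.0468), np.float64(0.0466)]
t1 [0.5249 0.0131 0.132 ] [np.float64(-3.1), np.float64(-1.8), np.float64(89.7), np.float64(87.9)] [np.float64(0.0454), np.float64(0.044), np.float64(0.0446), np.float64(0.0435)]
fr [ 0.6041 -0.2314  0.048 ] [np.float64(-3.5), np.float64(-2.6), np.float64(87.6), np.float64(93.8)] [np.float64(0.0514), np.float64(0.0552), np.float64(0.0362), np.float64(0.0357)]
t 2.0 tcp [ 0.2796 -0.559   0.3039] x [ 0. -0. -1.] y [ 0.447 -0.894  0.   ] yaw y -63.43 w 0.998 F [-0.3 -0.6  0.2]
turn -67.43
after turn: shift/25mm [  1.6   15.73 -22.36]
grasp now [ 0.2796 -0.559   0.2499] shift/25mm now [  1.6  -14.6  -23.11]
```

Call:
arm_command(
  moves=[
    [[0,0,0,0,-6.7],[0,0,0,0,-6.7],[0,0,0,0,-6.7],[0,0,0,0,-6.7],[0,0,0,0,-6.7],[0,0,0,0,-6.7],[0,0,0,0,-6.7],[0,0,0,0,-6.7],[0,0,0,0,-6.7],[0,0,0,0,-5]],
  ],
)

```text
clock: 2.83
position: [0.2796, -0.559, 0.3039]
ee_rot: [0.49, 0.51, -0.49, 0.51]
ft_force: [0.7, -0.2, -0.6]
grip_width: 1.004
```

```bash
python3 -c "
from h import *
go((.632,.027,.21),1.5)"
```

```text
t 2.83 tcp [ 0.2796 -0.559   0.3039] x [ 0. -0. -1.] y [0.999 0.039 0.   ] yaw y 2.23 w 1.004 F [ 0.7 -0.2 -0.6]
turn 0.73
after turn: shift/25mm [  1.6   14.71 -23.06]
grasp now [ 0.2796 -0.559   0.2499] shift/25mm now [  1.6   15.   -22.87]
```

Call:
arm_command(
  moves=[
    [[0,0,0.65,-1,0.7],[0,0,0.65,-1,0],[0,0,0.65,-1,0],[0,0,0.65,-1,0],[0,0,0.65,-1,0],[0,0,0.65,-1,0],[0,0,0.65,-1,0],[0,0,0.65,-1,0],[0,0,0.65,-1,0],[0,0,0.65,-1,0],[0,0,0.65,-1,0],[0,0,0.65,-1,0]],
  ],
)

```text
clock: 3.83
position: [0.4687, -0.2536, 0.3042]
ee_rot: [0.495, 0.505, -0.495, 0.505]
ft_force: [0.6, -0.7, -0.4]
grip_width: 1.0
```

Call:
arm_command(
  moves=[
    [[0,0,0.65,-1,0],[0,0,0.65,-1,0],[0,0,0.65,-1,0],[0,0,0.65,-1,0],[0,0,0.65,-1,0],[0,0,0.65,-1,0],[0,0,0.65,-1,0],[0,0,0.65,-1,0],[0,0,0.65,-1,0],[0,0,0.6,-0.8,0],[0,0,0,0,0],[0,0,0,0,0]],
  ],
)

```text
clock: 4.83
position: [0.6246, -0.0049, 0.3036]
ee_rot: [0.494, 0.506, -0.494, 0.505]
ft_force: [-0.2, -0.6, -0.6]
grip_width: 1.002
```

```bash
python3 -c "
from h import *
go((.632,.027,.11),1.5)
zoom('scene',230,60,430,220,'z3',4)
for n in('tin0_mid','tin1_mid'):
  for c in CI: print(n,c,[(round(e['confidence'],2),np.round(atz(c,e['pixel'],.099),4)) for e in manip.pinpoint(n,c)])
"
```

```text
t 4.83 tcp [ 0.6246 -0.0049  0.3036] x [-0.     0.001 -1.   ] y [ 1.     0.023 -0.   ] yaw y 1.33 w 1.002 F [-0.2 -0.6 -0.6]
turn -0.17
after turn: shift/25mm [ 5.58  0.33 -1.26]
grasp now [ 0.6246 -0.0049  0.2496] shift/25mm now [ 5.58  0.33 -1.26]
tin0_mid scene [(0.81, array([0.6315, 0.0272, 0.099 ]))]
tin0_mid top [(0.69, array([0.626 , 0.0232, 0.099 ]))]
tin1_mid scene [(0.79, array([0.5321, 0.0183, 0.099 ]))]
tin1_mid top [(0.64, array([0.527 , 0.0145, 0.099 ]))]
```

View pics/z3.png

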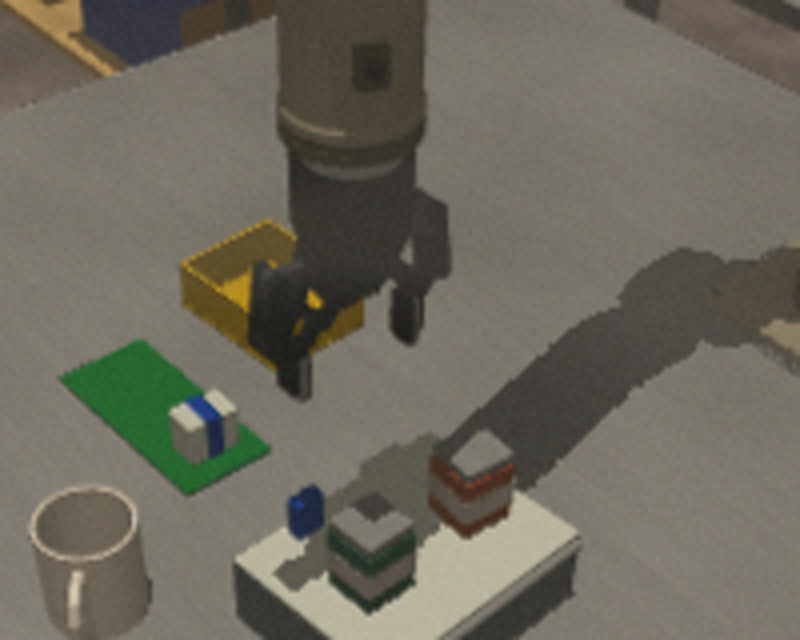

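Call:
arm_command(
  moves=[
    [[0,0,0.25,-0.62,0],[0,0,0,-0.62,0],[0,0.9,0,0,0],[0,0.9,0,0,0],[0,0.9,0,0,0],[0,0.9,0,0,0],[0,0.9,0,0,0],[0,0.8,0,0,0],[0,0.4,0,0,0],[0,0,0,0,0],[0,0,0,0,0]],
  ],
)

```text
clock: 6.0
position: [0.63, 0.0241, 0.1619]
ee_rot: [0.495, 0.505, -0.495, 0.505]
ft_force: [-0.1, -0.1, 0.3]
grip_width: 0.998
```

Call:
arm_command(
  moves=[
    [[0.7,0,0,0,0],[0.7,0,0,0,0],[0.7,0,0,0,0],[0.7,0,0,0,0],[0.7,0,0,0,0],[0.7,0,0,0,0],[0.7,0,0,0,0],[0.7,0,0,0,0]],
  ],
  force=30,
)

```text
clock: 6.67
position: [0.6305, 0.0245, 0.1627]
ee_rot: [0.495, 0.505, -0.494, 0.506]
ft_force: [-1.0, -1.1, 6.9]
grip_width: 0.537
```

Call:
arm_command(
  moves=[
    [[0.7,-0.5,0,0,0],[0.7,-1,0,0,0],[0.7,-1,0,0,0],[0.7,-0.5,0,0,0],[0.7,0,-0.25,-1,0],[0.7,0,-0.25,-1,0],[0.7,0,-0.25,-1,0],[0.7,0,-0.25,-1,0],[0.7,0,-0.25,-1,0],[0.7,0,-0.25,-1,0],[0.7,0,-0.25,-1,0],[0.7,0,-0.25,-1,0]],
  ],
)

```text
clock: 7.67
position: [0.5753, 0.2245, 0.2366]
ee_rot: [0.495, 0.505, -0.495, 0.505]
ft_force: [0.4, -0.5, -1.6]
grip_width: 0.534
```

Call:
arm_command(
  moves=[
    [[0.7,0,-0.25,-1,0],[0.7,0,-0.25,-1,0],[0.7,0,-0.25,-1,0],[0.7,0,-0.25,-1,0],[0.7,0,-0.25,-1,0],[0.7,0,-0.25,-1,0],[0.7,0,-0.25,-1,0],[0.7,0,-0.25,-0.5,0],[0.7,0,0,0,0]],
  ],
)

```text
clock: 8.42
position: [0.519, 0.4135, 0.2364]
ee_rot: [0.493, 0.507, -0.493, 0.506]
ft_force: [-0.7, 0.2, -1.0]
grip_width: 0.538
```

```bash
python3 -c "
from h import *
go((.523,.427,.05),4)
zoom('scene',330,130,530,290,'z4',4)
"
```

```text
t 8.42 tcp [0.519  0.4135 0.2364] x [-0.002  0.002 -1.   ] y [ 1.     0.026 -0.002] yaw y 1.48 w 0.538 F [-0.7  0.2 -1. ]
turn -2.52
after turn: shift/25mm [ 5.3   0.21 -0.51]
grasp now [0.5189 0.4136 0.1824] shift/25mm now [ 5.3   0.19 -0.52]
```

View pics/z4.png

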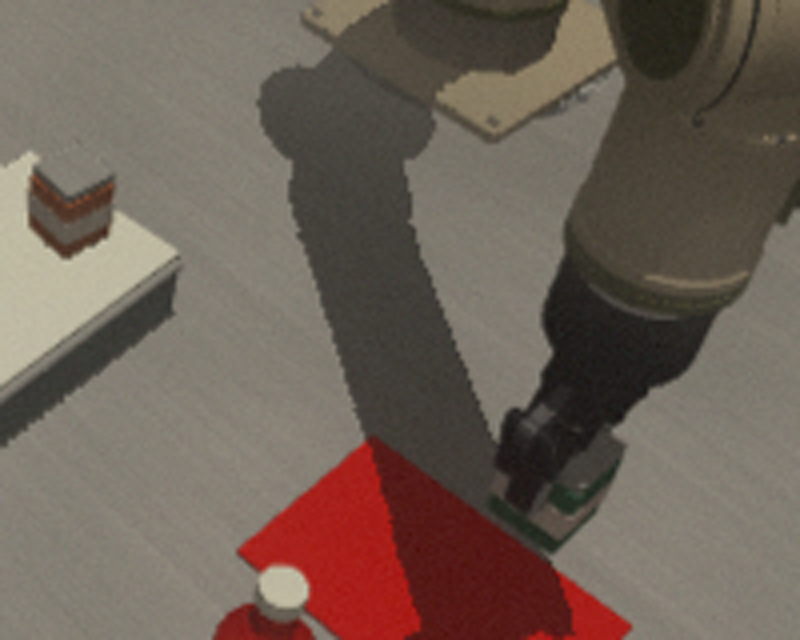

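Call:
arm_command(
  moves=[
    [[0.7,1,0.1,-0.25,0],[0.7,1,0.1,-0.25,0],[0.7,1,0,0,0],[0.7,1,0,0,0],[0.7,0.7,0,0,0],[0.7,0.3,0,0,0],[0.7,0.25,0,0,0],[0.7,0,0,0,0],[0.7,0,0,0,0]],
  ],
)

```text
clock: 9.22
position: [0.5274, 0.4223, 0.1062]
ee_rot: [0.495, 0.505, -0.495, 0.505]
ft_force: [0.0, -0.3, -1.6]
grip_width: 0.536
```

Call:
arm_command(
  moves=[
    [[0.7,0.08,0,0,0],[0.7,0.06,0,0,0],[0.7,0,0,0,0]],
  ],
)

```text
clock: 9.47
position: [0.5273, 0.4229, 0.1028]
ee_rot: [0.496, 0.505, -0.494, 0.505]
ft_force: [-0.0, -0.0, 2.6]
grip_width: 0.535
```

Call:
arm_command(
  moves=[
    [[0.3,0,0,0,0],[0.1,0,0,0,0],[0,0,0,0,0],[0,0,0,0,0],[0,0,0,0,0],[0,-0.5,0,0,0],[0,-1,0,0,0],[0,-1,0,0,0],[0,-1,0,0,0],[0,-1,0,0,0],[0,-1,0,0,0]],
  ],
)

```text
clock: 10.38
position: [0.5266, 0.4225, 0.2415]
ee_rot: [0.495, 0.505, -0.495, 0.505]
ft_force: [0.5, 0.6, 0.2]
grip_width: 0.997
```

```bash
python3 -c "
from h import *
go((.529,.013,.19),-2)
zoom('scene',270,130,530,330,'z5',3)
for n in('tin0_mid','tin1_mid'):
  for c in CI: print(n,c,[(round(e['confidence'],2),np.round(atz(c,e['pixel'],.099 if '1' in n else .039),4)) for e in manip.pinpoint(n,c)])
"
```

```text
t 10.38 tcp [0.5266 0.4225 0.2415] x [ 0.001  0.    -1.   ] y [1.    0.021 0.001] yaw y 1.19 w 0.997 F [0.5 0.6 0.2]
turn 3.19
after turn: shift/25mm [-0.11  0.67 16.37]
grasp now [0.5266 0.4225 0.1875] shift/25mm now [-0.11 -0.24 16.38]
tin0_mid scene [(0.75, array([0.5264, 0.4215, 0.039 ]))]
tin0_mid top [(0.69, array([0.6391, 0.0238, 0.039 ]))]
tin1_mid scene [(0.97, array([0.5376, 0.0146, 0.099 ])), (0.4, array([0.836 , 0.1537, 0.099 ]))]
tin1_mid top [(0.64, array([0.527 , 0.0145, 0.099 ]))]
```

View pics/z5.png

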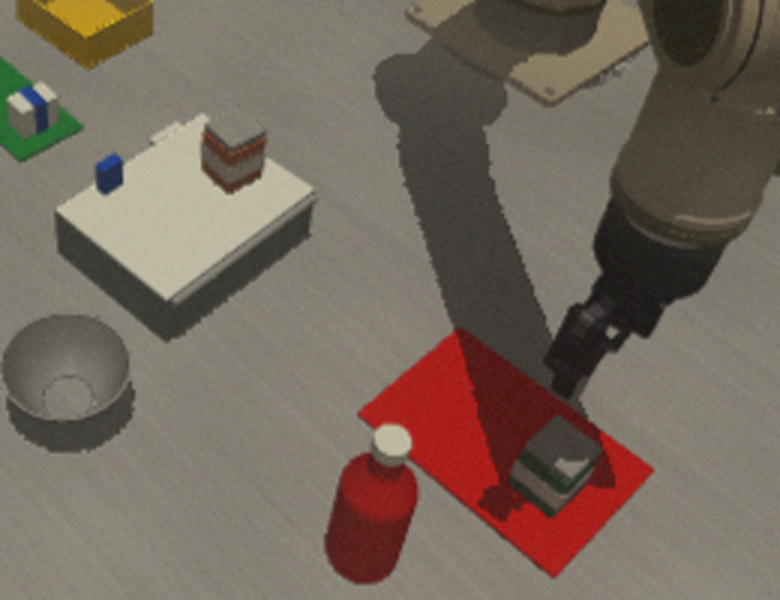

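Call:
arm_command(
  moves=[
    [[0,0,-0.02,1,0],[0,0,-0.02,1,0],[0,0,-0.02,1,0],[0,0,-0.02,1,0],[0,0,-0.02,1,0],[0,0,-0.02,1,0],[0,0,-0.02,1,0],[0,0,-0.02,1,0],[0,0,-0.02,1,0],[0,0,-0.02,1,0],[0,0,-0.02,1,0],[0,0,-0.02,1,0]],
  ],
)

```text
clock: 11.63
position: [0.5262, 0.1209, 0.2381]
ee_rot: [0.494, 0.505, -0.495, 0.505]
ft_force: [0.0, -0.8, 0.7]
grip_width: 0.999
```

```bash
python3 -c "
from h import *
go((.529,.013,.107),-2)
zoom('top',150,130,470,300,'z6',2.5);manip.camera('scene')
for n in('tin0_mid','tin1_mid'):
  for c in CI: print(n,c,[(round(e['confidence'],2),np.round(atz(c,e['pixel'],.099 if '1' in n else .039),4)) for e in manip.pinpoint(n,c)])
"
```

```text
t 11.63 tcp [0.5262 0.1209 0.2381] x [-0.002 -0.    -1.   ] y [ 1.     0.02  -0.002] yaw y 1.17 w 0.999 F [ 0.  -0.8  0.7]
turn 3.17
after turn: shift/25mm [3.09 0.27 4.31]
grasp now [0.5261 0.1209 0.1841] shift/25mm now [3.09 0.03 4.32]
tin0_mid scene [(0.79, array([0.5301, 0.4266, 0.039 ])), (0.52, array([ 0.6089, -0.097 ,  0.039 ]))]
tin0_mid top [(0.98, array([0.5285, 0.4218, 0.039 ])), (0.25, array([ 0.5361, -0.0863,  0.039 ]))]
tin1_mid scene [(0.82, array([0.5358, 0.0215, 0.099 ])), (0.59, array([ 0.6716, -0.1845,  0.099 ]))]
tin1_mid top [(0.75, array([0.5207, 0.0074, 0.099 ]))]
```

View pics/z6.png

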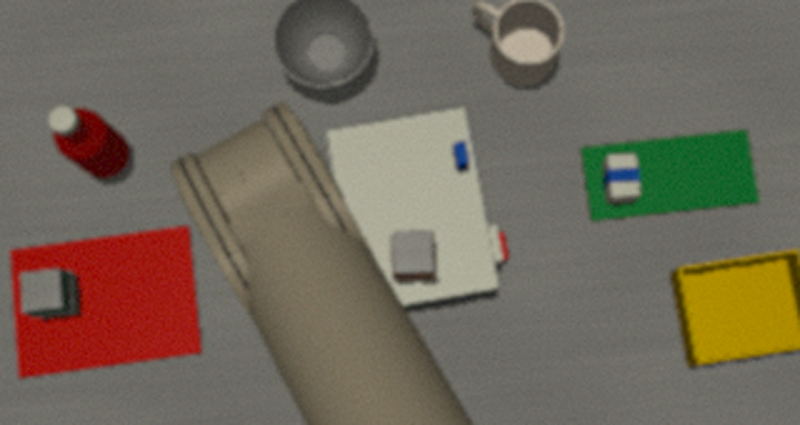

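Call:
arm_command(
  moves=[
    [[0,0,0.05,1,1],[0,0,0.05,1,1],[0,0,0,1,1],[0,0,0,0.9,0],[0,0,0,0.42,0],[0,0.9,0,0,0],[0,0.9,0,0,0],[0,0.7,0,0,0],[0,0.4,0,0,0],[0,0.15,0,0,0],[0,0,0,0,0],[0,0,0,0,0]],
  ],
)

```text
clock: 12.93
position: [0.529, 0.0151, 0.1637]
ee_rot: [0.508, 0.492, -0.507, 0.492]
ft_force: [0.7, -0.9, 0.1]
grip_width: 0.999
```

Call:
arm_command(
  moves=[
    [[0.7,0,0,0,0],[0.7,0,0,0,0],[0.7,0,0,0,0],[0.7,0,0,0,0],[0.7,0,0,0,0],[0.7,0,0,0,0],[0.7,0,0,0,0],[0.7,0,0,0,0]],
  ],
)

```text
clock: 13.6
position: [0.5288, 0.0144, 0.1636]
ee_rot: [0.508, 0.492, -0.508, 0.492]
ft_force: [-2.7, -0.6, 6.6]
grip_width: 0.529
```

```bash
python3 -c "
from h import *
go((.527,.327,.18),-2)"
```

```text
t 13.6 tcp [0.5288 0.0144 0.1636] x [ 0.001 -0.    -1.   ] y [ 0.999 -0.032  0.001] yaw y -1.83 w 0.529 F [-2.7 -0.6  6.6]
turn 0.17
after turn: shift/25mm [ -2.82  -0.51 -12.49]
grasp now [0.5288 0.0144 0.1096] shift/25mm now [ -2.82  -0.47 -12.49]
```

Call:
arm_command(
  moves=[
    [[0.7,-0.5,0,0,0],[0.7,-1,0,0,0],[0.7,-1,0,0,0],[0.7,-0.5,0,-0.5,0],[0.7,0,-0.06,-1,0],[0.7,0,-0.06,-1,0],[0.7,0,-0.06,-1,0],[0.7,0,-0.06,-1,0],[0.7,0,-0.06,-1,0],[0.7,0,-0.06,-1,0],[0.7,0,-0.06,-1,0],[0.7,0,-0.05,-1,0]],
  ],
)

```text
clock: 14.6
position: [0.5234, 0.2283, 0.2386]
ee_rot: [0.508, 0.492, -0.508, 0.492]
ft_force: [0.3, 0.6, -0.6]
grip_width: 0.532
```

Call:
arm_command(
  moves=[
    [[0.7,0,0,-1,0],[0.7,0,0,-1,0],[0.7,0,0,-1,0],[0.7,0,0,-0.7,0],[0.7,0,0,-0.3,0],[0.7,0.5,0,0,0],[0.7,1,0,0,0],[0.7,1,0,0,0],[0.7,1,0,0,0],[0.7,0.7,0,0,0],[0.7,0.4,0,0,0],[0.7,0,0,0,0]],
  ],
)

```text
clock: 15.6
position: [0.5263, 0.3249, 0.1202]
ee_rot: [-0.507, -0.492, 0.51, -0.492]
ft_force: [-0.1, -1.4, -2.2]
grip_width: 0.536
```

Call:
arm_command(
  moves=[
    [[0.7,0.3,0,0,0],[0.7,0.2,0,0,0],[0.7,0.1,0,0,0],[0.7,0,0,0,0],[0.7,0,0,0,0]],
  ],
)

```text
clock: 16.02
position: [0.527, 0.3273, 0.1083]
ee_rot: [0.508, 0.492, -0.508, 0.492]
ft_force: [-0.1, -0.4, -1.9]
grip_width: 0.536
```

Call:
arm_command(
  moves=[
    [[0.7,0.1,0,0,0],[0.7,0.08,0,0,0],[0.7,0,0,0,0],[0.7,0,0,0,0]],
  ],
)

```text
clock: 16.35
position: [0.5271, 0.3274, 0.1038]
ee_rot: [0.508, 0.492, -0.508, 0.492]
ft_force: [0.2, 0.8, 0.5]
grip_width: 0.532
```

Force went from −1.9 to +0.5 N: the tin rests on the board. Release and go up.

Call:
arm_command(
  moves=[
    [[0.3,0,0,0,0],[0.1,0,0,0,0],[0,0,0,0,0],[0,0,0,0,0],[0,0,0,0,0],[0,-0.5,0,0,0],[0,-1,0,0,0],[0,-1,0,0,0],[0,-1,0,0,0],[0,-1,0,0,0],[0,0,0,1,0],[0,0,0,1,0]],
  ],
)

```text
clock: 17.35
position: [0.5251, 0.2788, 0.2187]
ee_rot: [0.509, 0.493, -0.506, 0.493]
ft_force: [0.7, -0.7, -0.9]
grip_width: 1.002
```

Call:
arm_command(
  moves=[
    [[0,0,0,1,-1],[0,0,0,1,-1],[0,0,0,1,-1],[0,0,0,1,-1],[0,0,0,1,-1],[0,0,0,1,-1],[0,0,0,1,-0.5],[0.5,0,0,1,0],[1,0,0,1,0],[1,0,0,1,0],[1,0,0,1,0],[1,0,0,1,0]],
  ],
)

```text
clock: 18.35
position: [0.539, -0.0233, 0.217]
ee_rot: [0.479, 0.52, -0.479, 0.52]
ft_force: [0.5, 0.6, -0.1]
grip_width: 0.299
```

```bash
python3 -c "
from h import *
go((.542,-.13,.1),4.8)
zoom('top',150,130,470,300,'z7',2.5);manip.camera('scene')
for n,z in dict(tin0_mid=.039,tin1_mid=.039,fresh0_mid=.027,tab_face=.027,cover_grip=.092,cover_edge=.066,cover_hinge=.06).items():
  for c in CI: print(n,c,[(round(e['confidence'],2),np.round(atz(c,e['pixel'],z),4)) for e in manip.pinpoint(n,c)])
a=np.radians(4.8);r=np.array([[np.cos(a),-np.sin(a)],[np.sin(a),np.cos(a)]])
for n,q in dict(tab=(-.055,-.1),grip=(.045,-.064),edge=(0,-.064),hinge=(0,.08)).items(): print(n,np.round(r@q+[.582,.012],4))
"
```

```text
t 18.35 tcp [ 0.539  -0.0233  0.217 ] x [ 0.001 -0.    -1.   ] y [0.997 0.082 0.001] yaw y 4.69 w 0.299 F [ 0.5  0.6 -0.1]
turn -0.11
after turn: shift/25mm [ 2.52 -0.24  4.26]
grasp now [ 0.539  -0.0233  0.163 ] shift/25mm now [ 2.52 -0.23  4.26]
tin0_mid scene [(0.93, array([0.5269, 0.4229, 0.039 ]))]
tin0_mid top [(0.65, array([0.5255, 0.4236, 0.039 ])), (0.58, array([ 0.6023, -0.2385,  0.039 ]))]
tin1_mid scene [(0.92, array([0.5199, 0.3271, 0.039 ]))]
tin1_mid top [(0.91, array([0.5214, 0.3315, 0.039 ])), (0.74, array([0.5749, 0.0075, 0.039 ])), (0.46, array([ 0.7698, -0.1351,  0.039 ])), (0.21, array([0.688 , 0.3611, 0.039 ]))]
fresh0_mid scene []
fresh0_mid top []
tab_face scene []
tab_face top []
cover_grip scene [(0.95, array([ 0.6398, -0.0508,  0.092 ]))]
cover_grip top []
cover_edge scene [(0.62, array([ 0.5921, -0.0497,  0.066 ]))]
cover_edge top []
cover_hinge scene [(0.65, array([0.5876, 0.0857, 0.06  ]))]
cover_hinge top [(0.92, array([0.5758, 0.0951, 0.06  ])), (0.55, array([0.7768, 0.1004, 0.06  ])), (0.46, array([0.5714, 0.0123, 0.06  ])), (0.18, array([0.6817, 0.362 , 0.06  ]))]
tab [ 0.5356 -0.0923]
grip [ 0.6322 -0.048 ]
edge [ 0.5874 -0.0518]
hinge [0.5753 0.0917]
```

View pics/z7.png

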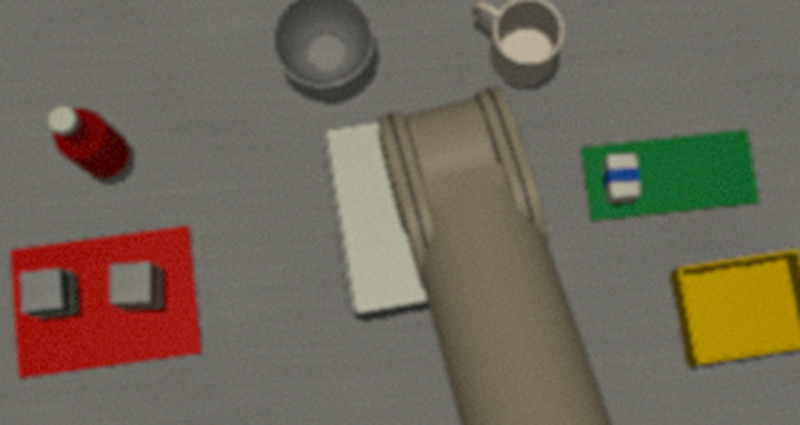

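Call:
arm_command(
  moves=[
    [[1,0,-0.1,1,0],[1,0,-0.1,1,0],[1,0,-0.1,1,0],[1,0,0,1,0],[1,0,0,0.5,0],[1,0.9,0,0,0],[1,0.9,0,0,0],[1,0.9,0,0,0],[1,0.9,0,0,0],[1,0.8,0,0,0],[1,0.3,0,0,0],[1,0,0,0,0]],
  ],
)

```text
clock: 20.15
position: [0.5398, -0.1342, 0.0968]
ee_rot: [0.479, 0.521, -0.479, 0.519]
ft_force: [-0.0, -0.1, 0.6]
grip_width: -0.001
```

```bash
python3 -c "
from h import *
go((.538,-.104,.027),4.8,.073)
zoom('scene',230,60,430,220,'z8',4)
"
```

```text
t 20.15 tcp [ 0.5398 -0.1342  0.0968] x [-0.003  0.001 -1.   ] y [ 0.997  0.082 -0.003] yaw y 4.71 w -0.001 F [-0.  -0.1  0.6]
turn -0.09
after turn: shift/25mm [-0.13  0.04 -1.21]
grasp now [ 0.5395 -0.1341  0.0238] shift/25mm now [-0.13  0.04 -1.21]
```

View pics/z8.png

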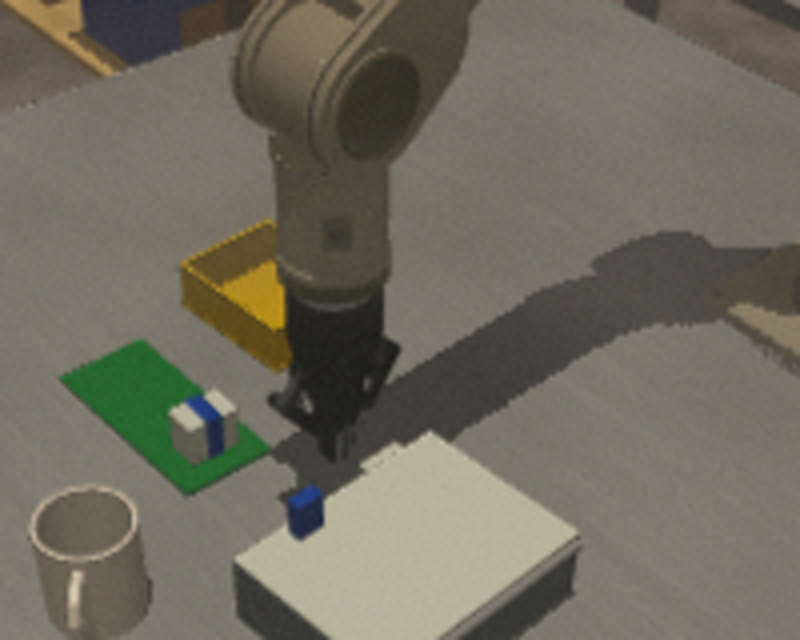

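Call:
arm_command(
  moves=[
    [[1,-0.12,0,-0.5,0],[1,0,0,-0.4,0],[1,0,0,-0.15,0],[1,0,0,0,0],[1,0,0,0,0]],
  ],
)

```text
clock: 20.62
position: [0.5388, -0.1084, 0.102]
ee_rot: [0.479, 0.52, -0.479, 0.521]
ft_force: [0.4, 0.1, 0.5]
grip_width: 0.001
```

Call:
arm_command(
  moves=[
    [[1,0.06,0,-0.1,0],[1,0,0,-0.1,0],[1,0,0,-0.05,0],[1,0,0,0,0]],
  ],
)

```text
clock: 20.95
position: [0.5379, -0.1027, 0.0998]
ee_rot: [0.479, 0.52, -0.479, 0.52]
ft_force: [0.3, -0.9, -0.9]
grip_width: -0.003
```

Call:
arm_command(
  moves=[
    [[1,0,0,-0.12,0],[1,0,0,-0.12,0],[1,0,0,0,0]],
  ],
)

```text
clock: 21.2
position: [0.5373, -0.0965, 0.0998]
ee_rot: [0.479, 0.52, -0.479, 0.52]
ft_force: [-0.3, -4.4, -1.4]
grip_width: 0.0
```

Call:
arm_command(
  moves=[
    [[1,0,0,-0.08,0],[1,0,0,0,0]],
  ],
)

```text
clock: 21.37
position: [0.5372, -0.095, 0.0998]
ee_rot: [0.479, 0.52, -0.48, 0.52]
ft_force: [-0.2, -4.7, -1.8]
grip_width: 0.003
```

```bash
python3 -c "
from h import *
st()
zoom('scene',270,120,390,240,'z9',5)
"
```

```text
t 21.37 tcp [ 0.5372 -0.095   0.0998] x [-0.    -0.001 -1.   ] y [ 0.997  0.081 -0.   ] yaw y 4.66 w 0.003 F [-0.2 -4.7 -1.8]
```

View pics/z9.png

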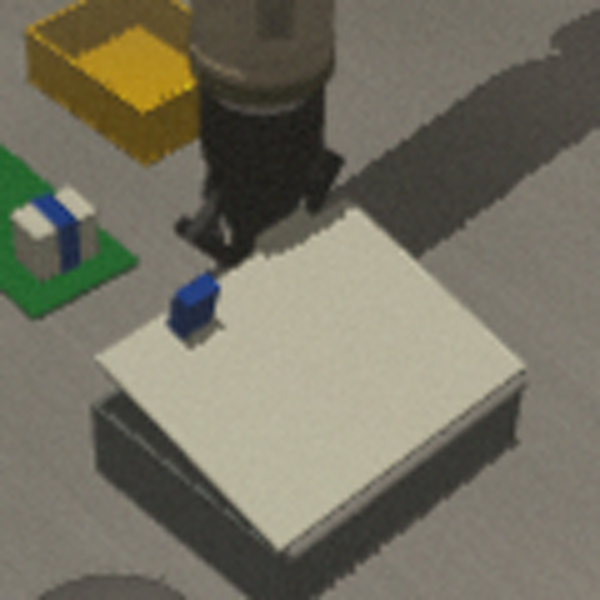

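Call:
arm_command(
  moves=[
    [[1,0,0,0.8,0],[1,0,0,1,0],[0.6,-0.7,0,0.2,0],[0.3,-1,0,0,0],[0.3,-1,0,0,0],[0.3,-1,0,0,0],[0.3,-1,0,0,0],[0.3,-1,0.8,0,0],[0.3,0,1,0,0],[0.3,0,1,0,0],[0.3,0,1,-0.3,0],[0.3,0,0,0,0]],
  ],
)

```text
clock: 22.42
position: [0.6386, -0.1256, 0.242]
ee_rot: [0.48, 0.521, -0.477, 0.52]
ft_force: [0.2, 0.3, -0.2]
grip_width: 0.694
```

```bash
python3 -c "
from h import *
go((.633,-.036,.127),4.8)
zoom('scene',250,90,410,220,'z10',5);zoom('top',250,150,410,280,'z11',5)
for c in CI: print(c,[(round(e['confidence'],2),np.round(e['pixel'],1),np.round(atz(c,e['pixel'],.127),4)) for e in manip.pinpoint('cover_grip',c)])
"
```

```text
t 22.42 tcp [ 0.6386 -0.1256  0.242 ] x [ 0.002  0.003 -1.   ] y [0.996 0.085 0.002] yaw y 4.87 w 0.694 F [ 0.2  0.3 -0.2]
turn 0.07
after turn: shift/25mm [ 2.45  0.07 -3.57]
grasp now [ 0.6386 -0.1254  0.188 ] shift/25mm now [ 2.45  0.07 -3.57]
scene [(0.86, array([176.7, 307.2]), array([ 0.6331, -0.0447,  0.127 ]))]
top [(0.63, array([189.7, 331.4]), array([ 0.6322, -0.0393,  0.127 ])), (0.53, array([151.1, 276.9]), array([0.7527, 0.0997, 0.127 ]))]
```

View pics/z10.png

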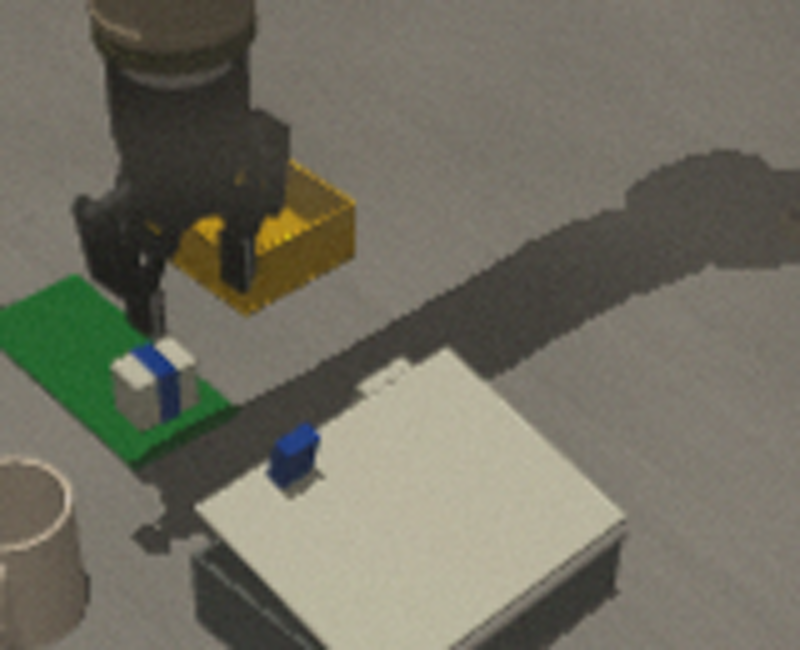

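View pics/z11.png

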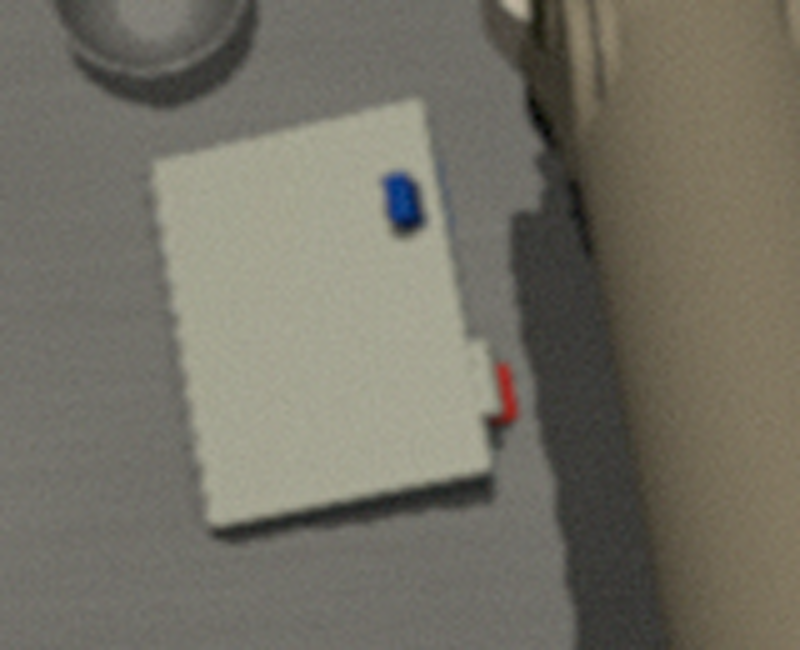

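Call:
arm_command(
  moves=[
    [[0.3,0,0.03,-1,0],[0.3,0,0.03,-1,0],[0.3,0,0,-1,0],[0.3,0,0,-0.48,0],[0.3,0.8,0,0,0],[0.3,0.8,0,0,0],[0.3,0.5,0,0,0],[0.3,0.3,0,0,0],[0.3,0,0,0,0],[0.3,0,0,0,0]],
  ],
)

```text
clock: 23.45
position: [0.63, -0.0429, 0.1828]
ee_rot: [0.479, 0.52, -0.479, 0.52]
ft_force: [0.7, -1.3, 0.2]
grip_width: 0.703
```

Call:
arm_command(
  moves=[
    [[0.6,0,0,0,0],[1,0,0,0,0],[1,0,0,0,0],[1,0,0,0,0],[1,0,0,0,0],[1,0,0,0,0],[1,0,0,0,0],[1,0,0,0,0]],
  ],
  force=40,
)

```text
clock: 24.12
position: [0.6341, -0.0419, 0.1855]
ee_rot: [0.482, 0.517, -0.476, 0.523]
ft_force: [18.6, 1.3, -0.4]
grip_width: 0.294
```

```bash
python3 -c "
from h import *
o,r=st(); g=o['position']+r[:,0]*.054
a=np.radians(4.8);n=np.array([-np.sin(a),np.cos(a)])
H=np.array([.5753,.0917]);y=(g[:2]-H)@n;z=g[2]-.06
print(y,z,np.hypot(y,z),np.arctan2(z,-y)-np.arctan2(32,144))
zoom('scene',250,90,410,220,'z12',5)
"
```

```text
t 24.12 tcp [ 0.6341 -0.0419  0.1855] x [ 0.012  0.001 -1.   ] y [0.997 0.082 0.012] yaw y 4.69 w 0.294 F [18.6  1.3 -0.4]
-0.13805174082036806 0.07146548628384725 0.1554528831296507 0.2590159095972083
```

View pics/z12.png

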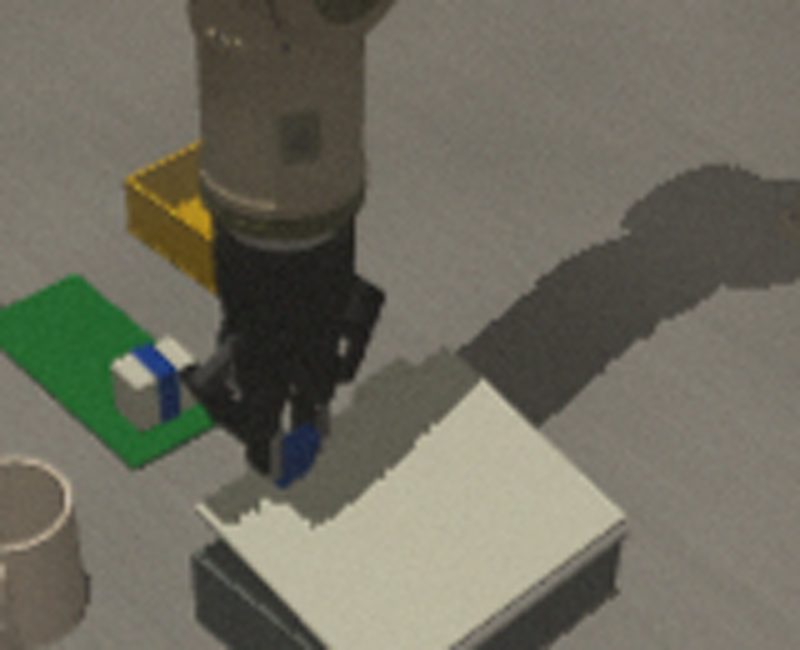

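Call:
arm_command(
  moves=[
    [[1,0,0.15,0,0],[1,-0.34,0,-0.2,0],[1,-0.34,0,-0.2,0],[1,-0.33,0,-0.26,0],[1,-0.33,0,-0.27,0],[1,-0.3,0,-0.33,0],[1,-0.3,0,-0.33,0],[1,-0.25,0,-0.37,0],[1,-0.25,0,-0.37,0],[1,0,0,0,0]],
  ],
)

```text
clock: 25.0
position: [0.6297, 0.0167, 0.2461]
ee_rot: [0.48, 0.519, -0.478, 0.522]
ft_force: [3.0, -5.2, 4.1]
grip_width: 0.294
```

```bash
cat >> h.py <<'E'
def arc():
    o,r=st(); g=o['position']+r[:,0]*.054
    a=np.radians(4.8);n=np.array([-np.sin(a),np.cos(a)])
    H=np.array([.5753,.0917]);y=(g[:2]-H)@n;z=g[2]-.06
    print('y z r phi',y,z,np.hypot(y,z),np.arctan2(z,-y))
E
python3 -c "
from h import *
arc()"
```

```text
t 25.0 tcp [0.6297 0.0167 0.2461] x [ 0.004 -0.001 -1.   ] y [0.997 0.082 0.004] yaw y 4.73 w 0.294 F [ 3.  -5.2  4.1]
y z r phi -0.07939872913414593 0.13206871307852242 0.15409835548225215 1.029500397594955
```

Small forces; continue the arc.

Call:
arm_command(
  moves=[
    [[1,-0.19,0,-0.4,0],[1,-0.19,0,-0.4,0],[1,-0.13,0,-0.43,0],[1,-0.13,0,-0.43,0],[1,-0.06,0,-0.45,0],[1,-0.06,0,-0.45,0],[1,0,0,-0.45,0],[1,0,0,-0.45,0],[1,0,0,0,0]],
  ],
)

```text
clock: 25.75
position: [0.6219, 0.1043, 0.2646]
ee_rot: [0.479, 0.52, -0.478, 0.521]
ft_force: [-1.5, -1.6, 13.5]
grip_width: 0.289
```

```bash
python3 -c "
from h import *
arc()"
```

```text
t 25.75 tcp [0.6219 0.1043 0.2646] x [ 0.003  0.    -1.   ] y [0.996 0.084 0.003] yaw y 4.81 w 0.289 F [-1.5 -1.6 13.5]
y z r phi 0.00870937788972089 0.150636972158206 0.15088853715315187 1.6285490325051024
```

Call:
arm_command(
  moves=[
    [[1,-0.1,0,-0.3,0],[1,0.06,0,-0.36,0],[1,0.07,0,-0.33,0],[1,0.07,0,-0.33,0],[1,0.11,0,-0.32,0],[1,0.11,0,-0.32,0],[1,0.14,0,-0.3,0],[1,0.14,0,-0.3,0],[1,0,0,0,0],[1,0,0,0,0]],
  ],
)

```text
clock: 26.58
position: [0.6163, 0.1674, 0.2476]
ee_rot: [0.479, 0.521, -0.479, 0.52]
ft_force: [-1.8, 0.6, 6.8]
grip_width: 0.29
```

```bash
python3 -c "
from h import *
arc()
zoom('scene',250,60,450,220,'z13',4)"
```

```text
t 26.58 tcp [0.6163 0.1674 0.2476] x [-0.     0.001 -1.   ] y [ 0.997  0.083 -0.   ] yaw y 4.77 w 0.29 F [-1.8  0.6  6.8]
y z r phi 0.07202289794304594 0.13356217936598763 0.15174371019948954 2.0653457906099817
```

View pics/z13.png

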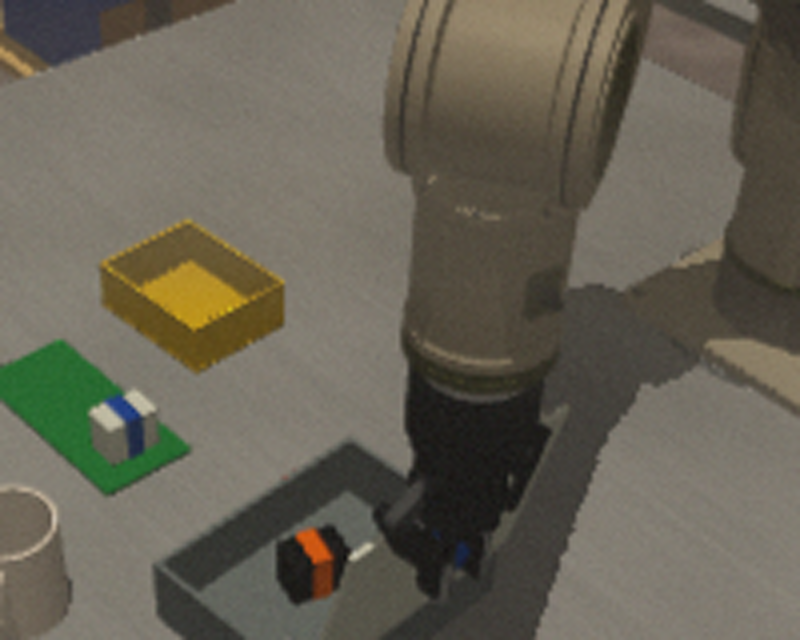

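Call:
arm_command(
  moves=[
    [[1,0.07,0,-0.12,0],[1,0.06,0,-0.1,0],[1,0,0,0,0],[0.5,0,0,0,0],[0.2,0,0,0,0],[0.2,0,0,0,0],[0.2,-0.7,0,0,0],[0.2,-1,0,0,0],[0.2,-1,0,0,0],[0.2,-1,0,0,0],[0.2,0,0,0,0]],
  ],
)

```text
clock: 27.55
position: [0.6172, 0.1721, 0.3419]
ee_rot: [0.481, 0.519, -0.477, 0.521]
ft_force: [0.8, 0.4, 0.1]
grip_width: 0.796
```

```bash
python3 -c "
from h import *
st()
zoom('scene',250,60,450,220,'z14',4)
zoom('top',260,140,480,300,'z15',3.5)
for c in CI: print(c,[(round(e['confidence'],2),np.round(e['pixel'],1),np.round(atz(c,e['pixel'],.026),4)) for e in manip.pinpoint('spent_mid',c)])
"
```

```text
t 27.55 tcp [0.6172 0.1721 0.3419] x [ 0.006  0.002 -1.   ] y [0.997 0.081 0.006] yaw y 4.65 w 0.796 F [0.8 0.4 0.1]
scene [(0.5, array([202.6, 326.5]), array([ 0.5929, -0.0023,  0.026 ]))]
top [(0.72, array([214.7, 320.9]), array([ 0.5844, -0.0067,  0.026 ]))]
```

View pics/z14.png

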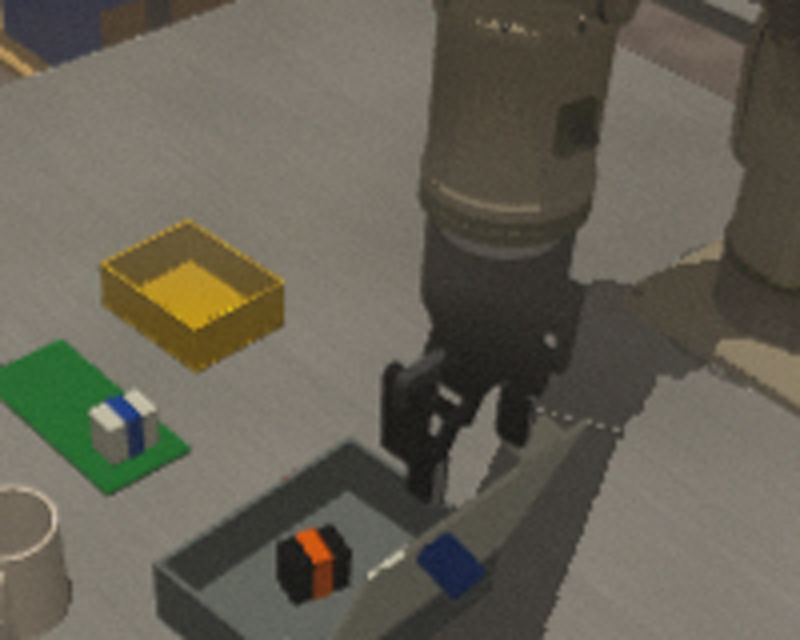

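View pics/z15.png

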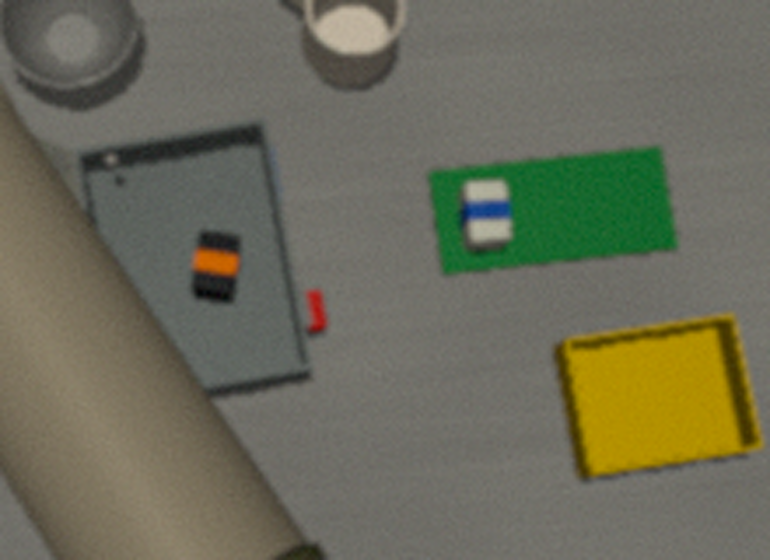

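Run:
```python
from h import *
im=manip.camera("top").astype(int)
m=((im[...,0]>150)&(im[...,1]>60)&(im[...,1]<140)&(im[...,2]<80)).astype(np.uint8);m[:170]=0;m[:,:300]=0;m[:,345:]=0;m[240:]=0
y,x=np.nonzero(m);print(len(x),x.mean(),y.mean())
k,_=cv2.findContours(m,0,1);print(cv2.minAreaRect(max(k,key=cv2.contourArea)))
print(atz("top",(y.mean(),x.mean()),.047), atz("top",(140+266/3.5,260+217/3.5),.047))
sub=im[195:235,305:345].astype(np.uint8)
big=cv2.resize(sub[:,:,::-1],None,fx=15,fy=15,interpolation=cv2.INTER_CUBIC);cv2.imwrite("pics/z16.png",big)
```

```text
64 321.234375 214.421875
((321.0, 214.5), (5.0, 12.0), 90.0)
[ 0.58140674 -0.00748769  0.047     ] [ 0.57670268 -0.00926836  0.047     ]
```

View pics/z16.png

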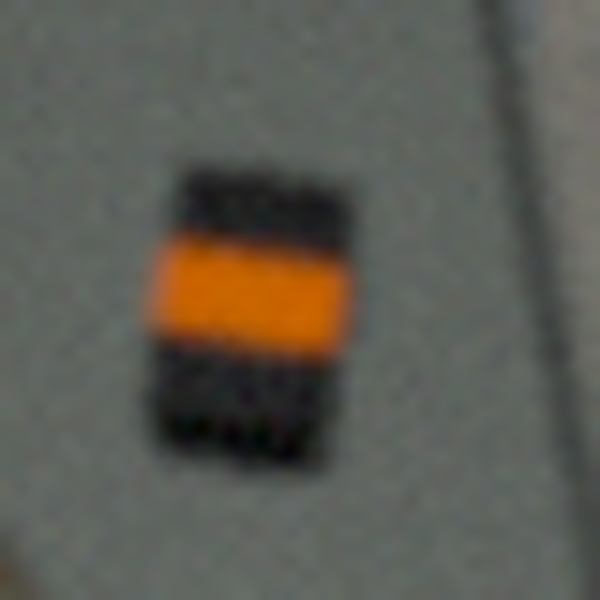

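Call:
arm_command(
  moves=[
    [[0,0,0,1,0],[0,0,0,1,0],[0,0,0,1,0],[0,0,0,1,0],[0,0,0,1,0],[0,0,0,1,0],[0,0,0,1,0],[0,0,-0.5,0,4],[0,0,-0.5,0,4],[0,0,-0.5,0,4],[0,0,0,0,3.8],[0,0,0,0,0]],
  ],
)

```text
clock: 28.8
position: [0.5923, -0.0036, 0.3358]
ee_rot: [-0.546, -0.448, 0.547, -0.448]
ft_force: [0.8, 1.1, -0.7]
grip_width: 0.999
```

```bash
python3 -c "
from h import *
go((.582,-.007,.03),-11)
"
```

```text
t 28.8 tcp [ 0.5923 -0.0036  0.3358] x [-0.001 -0.    -1.   ] y [ 0.981 -0.196 -0.001] yaw y -11.32 w 0.999 F [ 0.8  1.1 -0.7]
turn -0.32
after turn: shift/25mm [10.07 -0.37  0.2 ]
grasp now [ 0.5923 -0.0036  0.2818] shift/25mm now [10.07 -0.36  0.21]
```

Call:
arm_command(
  moves=[
    [[0,1,-0.36,0.2,0],[0,1,0,0,0],[0,1,0,0,0],[0,1,0,0,0],[0,1,0,0,0],[0,1,0,0,0],[0,1,0,0,0],[0,0.5,0,0,0],[0,0,0,0,0],[0,0,0,0,0]],
  ],
)

```text
clock: 29.63
position: [0.5832, -0.0065, 0.1491]
ee_rot: [-0.546, -0.45, 0.546, -0.449]
ft_force: [0.3, -0.5, 0.4]
grip_width: 1.001
```

```bash
python3 -c "
from h import *
go((.582,-.007,.03),-11)
zoom('scene',270,120,390,240,'z17',5)
"
```

```text
t 29.63 tcp [ 0.5832 -0.0065  0.1491] x [-0.001  0.    -1.   ] y [ 0.981 -0.192 -0.001] yaw y -11.06 w 1.001 F [ 0.3 -0.5  0.4]
turn -0.06
after turn: shift/25mm [ 2.6  -0.04  0.03]
grasp now [ 0.5832 -0.0065  0.0951] shift/25mm now [ 2.6  -0.04  0.03]
```

View pics/z17.png

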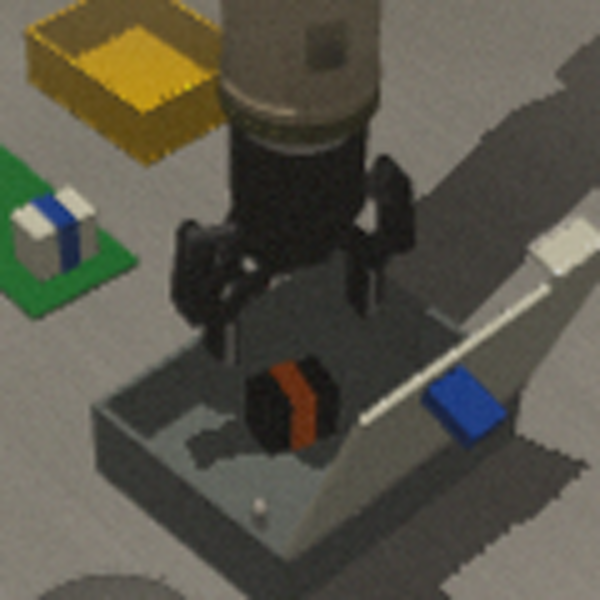

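Call:
arm_command(
  moves=[
    [[0,0.8,0,0,0],[0,0.8,0,0,0],[0,0.6,0,0,0],[0,0.3,0,0,0],[0,0,0,0,0],[0,0,0,0,0],[0.6,0,0,0,0],[0.6,0,0,0,0],[0.6,0,0,0,0],[0.6,0,0,0,0],[0.6,0,0,0,0],[0.6,0,0,0,0]],
  ],
  force=30,
)

```text
clock: 30.68
position: [0.5839, -0.0066, 0.0878]
ee_rot: [0.547, 0.449, -0.546, 0.45]
ft_force: [-0.9, -0.0, 7.7]
grip_width: 0.583
```

Call:
arm_command(
  moves=[
    [[0.6,0,0,0,0],[0.6,0,0,0,0]],
  ],
)

```text
clock: 30.85
position: [0.5839, -0.0066, 0.0878]
ee_rot: [0.547, 0.449, -0.546, 0.45]
ft_force: [-1.5, -0.1, 6.6]
grip_width: 0.58
```

Call:
arm_command(
  moves=[
    [[0.6,-0.5,0,0,0],[0.6,-1,0,0,0],[0.6,-1,0,0,0],[0.6,-1,0,0,0],[0.6,-0.5,-0.2,0.7,0],[0.6,0,-0.2,1,0],[0.6,0,-0.2,1,0],[0.6,0,-0.2,1,0],[0.6,0,-0.2,1,0],[0.6,0,-0.2,1,0],[0.6,0,-0.2,1,0],[0.6,0,-0.2,1,0]],
  ],
)

```text
clock: 31.85
position: [0.5063, -0.1887, 0.1877]
ee_rot: [0.546, 0.449, -0.546, 0.45]
ft_force: [1.0, 0.5, -1.1]
grip_width: 0.578
```

Call:
arm_command(
  moves=[
    [[0.6,0,-0.2,1,0],[0.6,0,-0.2,1,0],[0.6,0,-0.2,1,0],[0.6,0,-0.2,1,0],[0.6,0,-0.2,1,0],[0.6,0,0,1,0],[0.6,0,0,1,0],[0.6,0,0,0,-5.2],[0.6,0,0,0,-5.2],[0.6,0,0,0,-5.2],[0.6,0,0,0,0]],
  ],
)

```text
clock: 32.77
position: [0.4485, -0.3547, 0.1875]
ee_rot: [0.479, 0.52, -0.479, 0.52]
ft_force: [-0.5, -0.1, -0.2]
grip_width: 0.585
```

```bash
python3 -c "
from h import *
go((.4495,-.3545,.034),4.8)
zoom('scene',230,60,390,190,'z18',5)
"
```

```text
t 32.77 tcp [ 0.4485 -0.3547  0.1875] x [ 0.001 -0.    -1.   ] y [0.997 0.082 0.001] yaw y 4.71 w 0.585 F [-0.5 -0.1 -0.2]
turn -0.09
after turn: shift/25mm [ 3.98  0.04 -0.  ]
grasp now [ 0.4486 -0.3547  0.1335] shift/25mm now [ 3.98  0.04 -0.  ]
```

View pics/z18.png

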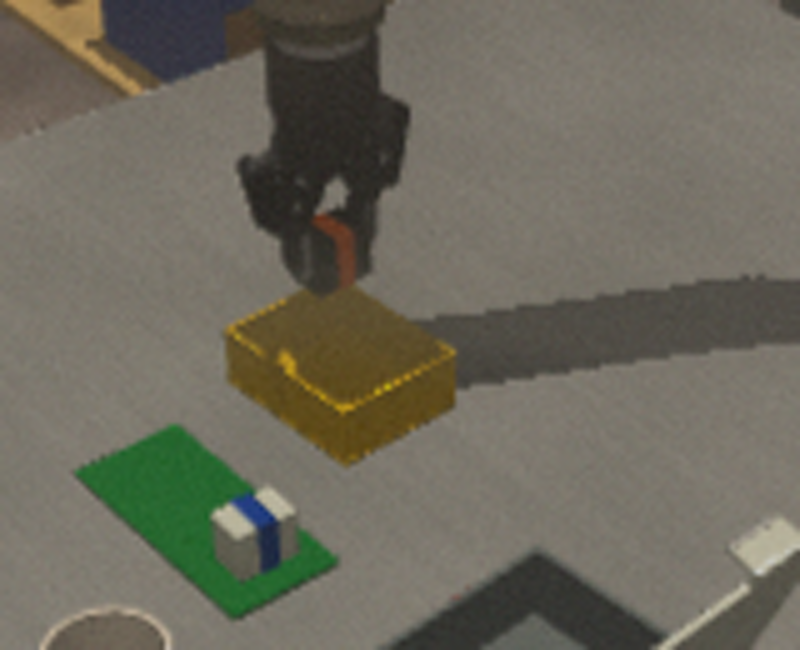

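Call:
arm_command(
  moves=[
    [[0.6,0.9,0.04,0,0],[0.6,0.9,0,0,0],[0.6,0.9,0,0,0],[0.6,0.6,0,0,0],[0.6,0.4,0,0,0],[0.6,0.15,0,0,0],[0.6,0,0,0,0],[0.6,0,0,0,0]],
  ],
)

```text
clock: 33.48
position: [0.45, -0.3548, 0.0913]
ee_rot: [0.48, 0.519, -0.48, 0.519]
ft_force: [-0.2, -0.9, -0.1]
grip_width: 0.583
```

Call:
arm_command(
  moves=[
    [[0.32,0,0,0,0],[0.32,0,0,0,0],[0.32,0,0,0,0],[0.32,-0.4,0,0,0],[0.32,-0.8,0,0,0],[0.32,-1,0,0,0],[0,-1,0,0,0],[0,-1,0,0,0],[0,-1,0,0,0],[0,0,0,0,0]],
  ],
)

```text
clock: 34.32
position: [0.4514, -0.3555, 0.2268]
ee_rot: [0.48, 0.516, -0.48, 0.522]
ft_force: [0.9, 0.4, 0.2]
grip_width: 1.0
```

```bash
python3 -c "
from h import *
zoom('scene',230,60,390,190,'z19',5);zoom('top',370,160,500,290,'z20',5)
for n,z in dict(spent_mid=.025,fresh0_mid=.027).items():
  for c in CI: print(n,c,[(round(e['confidence'],2),np.round(e['pixel'],1),np.round(atz(c,e['pixel'],z),4)) for e in manip.pinpoint(n,c)])
go((.604,-.232,.15),-2)
"
```

```text
spent_mid scene [(0.47, array([135.1, 297.4]), array([ 0.4578, -0.34  ,  0.025 ]))]
spent_mid top [(0.67, array([250.9, 449.6]), array([ 0.45  , -0.3618,  0.025 ]))]
fresh0_mid scene []
fresh0_mid top []
t 34.62 tcp [ 0.4491 -0.3542  0.2195] x [-0.001  0.001 -1.   ] y [ 0.997  0.078 -0.001] yaw y 4.48 w 0.998 F [-0.6  0.8 -0.4]
turn 6.48
after turn: shift/25mm [ 0.62  6.03 -5.1 ]
grasp now [ 0.449  -0.3542  0.1655] shift/25mm now [ 0.62  6.56 -4.39]
```

View pics/z19.png

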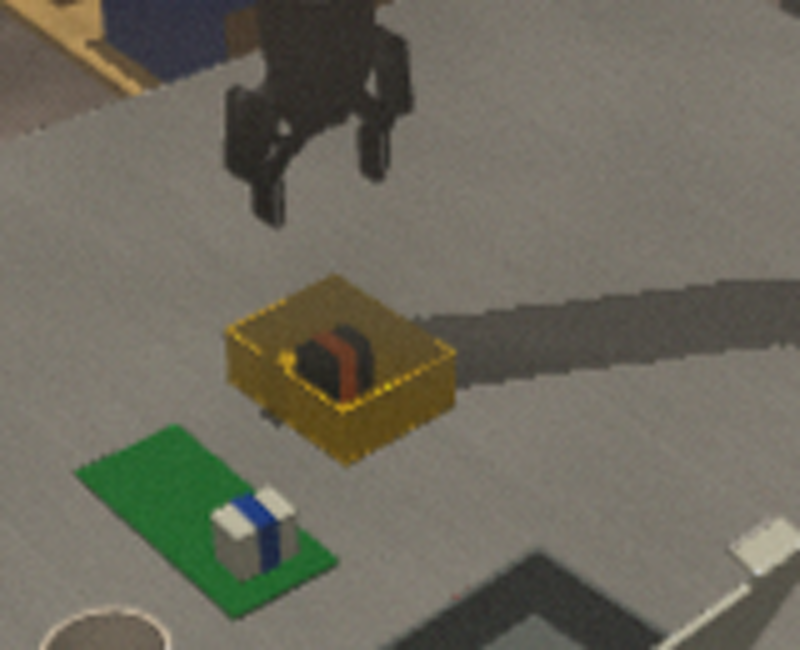

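View pics/z20.png

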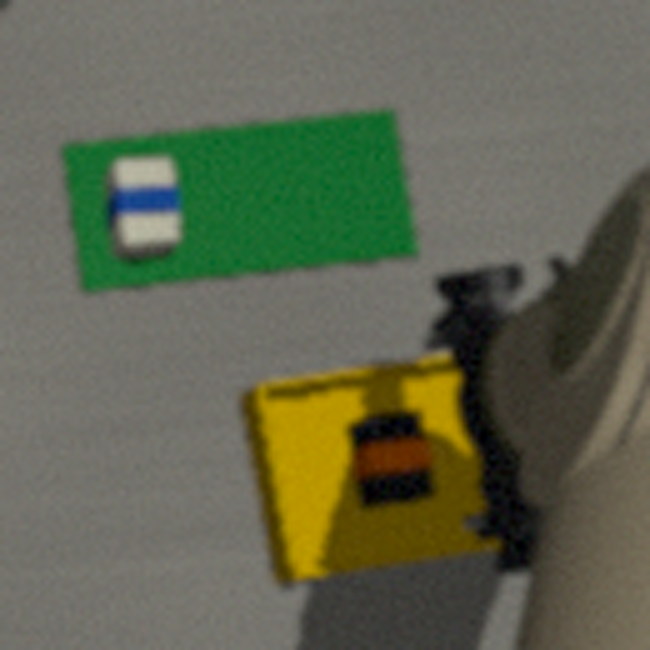

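```bash
python3 -c "
from h import *
print(atz('top',(160+201/5-.4,370+147/5-.4),.048),proj('scene',(.604,-.232,.048)))
W=[atz('top',(160+c[1]/5-.4,370+c[0]/5-.4),.048)[:2] for c in ((112,158),(173,155),(181,245),(120,248))]
print(np.mean(W,0),[np.degrees(np.arctan2(*(a-b)[::-1])) for a,b in((W[0],W[3]),(W[1],W[2]),(W[0],W[1]),(W[3],W[2]))])
"
```

```text
[ 0.6047617 -0.231818   0.048    ] [160.77611589 281.00630159]
[ 0.60459885 -0.23150522] [np.float64(-1.5664934775826798), np.float64(-1.8641107794318124), np.float64(88.05987555394417), np.float64(88.0403249774939)]
```

Call:
arm_command(
  moves=[
    [[0,0,0,0,3.2],[0,0,0,0,3.1],[0,0,1,-0.85,0],[0,0,1,-0.85,0],[0,0,1,-0.85,0],[0,0,1,-0.85,0],[0,0,1,-0.85,0],[0,0,0.6,-0.5,0],[0,0,0.4,-0.35,0],[0,0.8,0,0,0],[0,0,0,0,0]],
  ],
)

```text
clock: 35.53
position: [0.6023, -0.2311, 0.1966]
ee_rot: [-0.507, -0.494, 0.508, -0.491]
ft_force: [-1.8, -0.2, -0.3]
grip_width: 0.999
```

```bash
python3 -c "
from h import *
go((.6045,-.232,.034),-1.8)
zoom('scene',230,60,390,190,'z21',5)
"
```

```text
t 35.53 tcp [ 0.6023 -0.2311  0.1966] x [-0.005  0.002 -1.   ] y [ 1.    -0.031 -0.005] yaw y -1.76 w 0.999 F [-1.8 -0.2 -0.3]
turn 0.04
after turn: shift/25mm [4.34 0.12 0.04]
grasp now [ 0.6021 -0.231   0.1426] shift/25mm now [4.34 0.12 0.04]
```

View pics/z21.png

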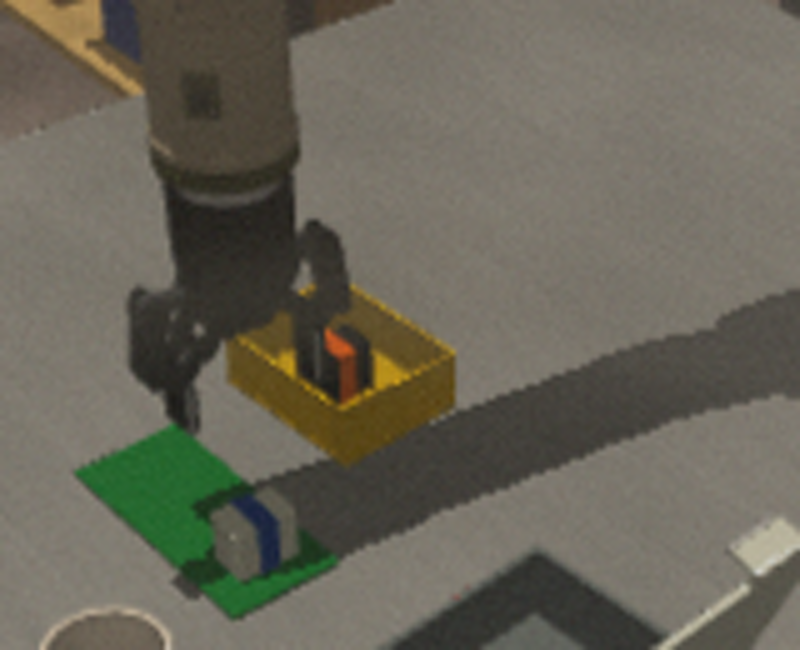

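Call:
arm_command(
  moves=[
    [[0,0.9,0.1,0.03,0],[0,0.9,0,0,0],[0,0.9,0,0,0],[0,0.8,0,0,0],[0,0.5,0,0,0],[0,0.3,0,0,0],[0,0,0,0,0],[0,0,0,0,0],[0.6,0,0,0,0],[0.6,0,0,0,0],[0.6,0,0,0,0],[0.6,0,0,0,0]],
  ],
)

```text
clock: 36.58
position: [0.6066, -0.2329, 0.0941]
ee_rot: [0.508, 0.491, -0.508, 0.493]
ft_force: [-1.2, 0.3, 6.3]
grip_width: 0.58
```

Call:
arm_command(
  moves=[
    [[0.6,0,0,0,0],[0.6,0,0,0,0],[0.6,0,0,0,0],[0.6,0,0,0,0]],
  ],
)

```text
clock: 36.92
position: [0.6066, -0.2329, 0.0941]
ee_rot: [0.508, 0.491, -0.508, 0.493]
ft_force: [-1.1, 0.3, 7.0]
grip_width: 0.578
```

```bash
python3 -c "
from h import *
go((.582,0.002,.155),-1.8)
"
```

```text
t 36.92 tcp [ 0.6066 -0.2329  0.0941] x [ 0.002 -0.001 -1.   ] y [ 0.999 -0.032  0.002] yaw y -1.83 w 0.578 F [-1.1  0.3  7. ]
turn -0.03
after turn: shift/25mm [-4.61 -1.27 -9.36]
grasp now [ 0.6067 -0.2329  0.0401] shift/25mm now [-4.61 -1.28 -9.36]
```

Call:
arm_command(
  moves=[
    [[0.6,-0.5,0,0,0],[0.6,-1,0,0,0],[0.6,-1,0,0,0],[0.6,-1,0,0,0],[0.6,-1,-0.1,-0.6,0],[0.6,0,-0.15,-1,0],[0.6,0,-0.15,-1,0],[0.6,0,-0.15,-1,0],[0.6,0,-0.15,-1,0],[0.6,0,-0.15,-1,0],[0.6,0,-0.15,-1,0],[0.6,0,-0.15,-1,0]],
  ],
)

```text
clock: 37.92
position: [0.5829, -0.0407, 0.2062]
ee_rot: [-0.508, -0.492, 0.508, -0.492]
ft_force: [0.3, 0.2, -1.7]
grip_width: 0.577
```

Call:
arm_command(
  moves=[
    [[0.6,0,-0.1,-1,-2],[0.6,0,0,-0.7,-2],[0.6,0,0,0,-2],[0.6,0.8,0,0,0],[0.6,0.8,0,0,0],[0.6,0,0,0,0],[0.6,0,0,0,0]],
  ],
)

```text
clock: 38.5
position: [0.5812, 0.0004, 0.1652]
ee_rot: [0.481, 0.518, -0.482, 0.517]
ft_force: [0.7, -0.3, -0.5]
grip_width: 0.579
```

```bash
python3 -c "
from h import *
go((.582,0.002,.039),4.8)
zoom('scene',250,90,410,220,'z22',5)
"
```

```text
t 38.5 tcp [5.812e-01 4.000e-04 1.652e-01] x [-0.002 -0.    -1.   ] y [ 0.997  0.073 -0.002] yaw y 4.19 w 0.579 F [ 0.7 -0.3 -0.5]
turn -0.61
after turn: shift/25mm [ 2.89  0.05 -0.06]
grasp now [5.811e-01 4.000e-04 1.112e-01] shift/25mm now [ 2.89  0.05 -0.06]
```

View pics/z22.png

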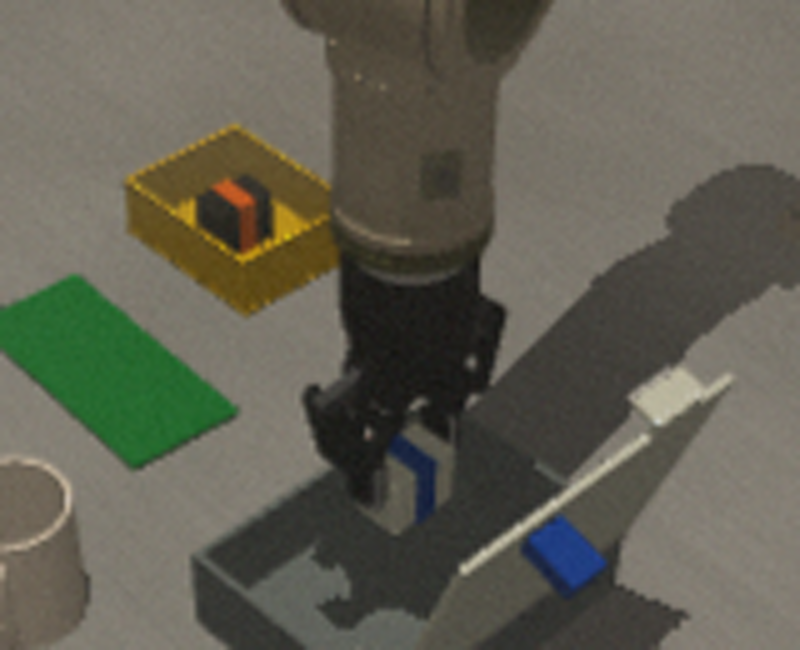

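Block is held level over the box; lower it.

Call:
arm_command(
  moves=[
    [[0.6,0.7,0,0,0],[0.6,0.8,0,0,0],[0.6,0.6,0,0,0],[0.6,0.4,0,0,0],[0.6,0.2,0,0,0],[0.6,0.1,0,0,0],[0.6,0,0,0,0],[0.6,0,0,0,0]],
  ],
)

```text
clock: 39.22
position: [0.5821, 0.0007, 0.0964]
ee_rot: [0.482, 0.518, -0.481, 0.518]
ft_force: [0.2, 0.4, -0.6]
grip_width: 0.574
```

Call:
arm_command(
  moves=[
    [[0.6,0.08,0,0,0],[0.6,0.06,0,0,0],[0.6,0,0,0,0]],
  ],
)

```text
clock: 39.47
position: [0.5821, 0.0007, 0.093]
ee_rot: [0.482, 0.517, -0.481, 0.518]
ft_force: [-3.0, 0.0, 7.3]
grip_width: 0.582
```

Call:
arm_command(
  moves=[
    [[0.3,0,0,0,0],[0.2,0,0,0,0],[0.2,0,0,0,0],[0.2,0,0,0,0],[0.2,-0.5,0,0,0],[0.2,-1,0,0,0],[0.2,-1,0,0,0],[0.2,-1,0,0,0],[0.2,-1,0,0,0],[0.2,-1,0,0,0],[0.2,-1,0,0,0],[0.2,-1,0,0,0]],
  ],
)

```text
clock: 40.47
position: [0.5813, 0.0009, 0.2818]
ee_rot: [0.482, 0.518, -0.481, 0.518]
ft_force: [0.5, -1.0, -0.7]
grip_width: 0.797
```

```bash
python3 -c "
from h import *
go((.6135,.171,.25),4.8)
zoom('scene',250,90,410,220,'z23',5);zoom('top',150,130,470,300,'z24',2.5)
for n,z in dict(fresh0_mid=.026,tin0_mid=.039,tin1_mid=.039,cover_grip=.19).items():
  for c in CI: print(n,c,[(round(e['confidence'],2),np.round(e['pixel'],1),np.round(atz(c,e['pixel'],z),4)) for e in manip.pinpoint(n,c)])
"
```

```text
t 40.47 tcp [0.5813 0.0009 0.2818] x [ 0.001 -0.    -1.   ] y [0.997 0.073 0.001] yaw y 4.2 w 0.797 F [ 0.5 -1.  -0.7]
turn -0.6
after turn: shift/25mm [-0.89  1.85 -6.67]
grasp now [0.5813 0.0009 0.2278] shift/25mm now [-0.89  1.78 -6.69]
fresh0_mid scene [(0.48, array([202.6, 327.8]), array([5.898e-01, 2.000e-04, 2.600e-02])), (0.4, array([278.7, 435.6]), array([0.5429, 0.3819, 0.026 ]))]
fresh0_mid top [(0.21, array([147.6, 357.6]), array([ 0.7765, -0.1321,  0.026 ]))]
tin0_mid scene [(0.88, array([285.3, 455.5]), array([0.5276, 0.4286, 0.039 ]))]
tin0_mid top [(0.77, array([246.7, 173.2]), array([0.5259, 0.4151, 0.039 ]))]
tin1_mid scene [(0.72, array([257.8, 424.5]), array([0.5241, 0.3255, 0.039 ]))]
tin1_mid top [(0.65, array([245.6, 205.5]), array([0.5214, 0.3245, 0.039 ])), (0.49, array([218.8, 285.8]), array([0.5787, 0.094 , 0.039 ]))]
cover_grip scene [(0.63, array([203. , 362.6]), array([0.6236, 0.173 , 0.19  ]))]
cover_grip top [(0.86, array([196.1, 251.5]), array([0.6182, 0.1673, 0.19  ]))]
```

View pics/z23.png

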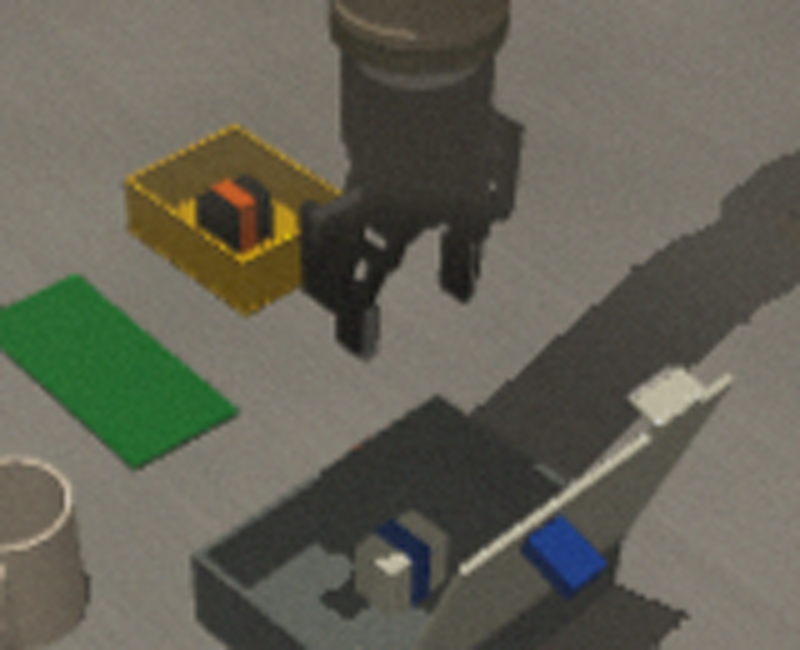

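View pics/z24.png

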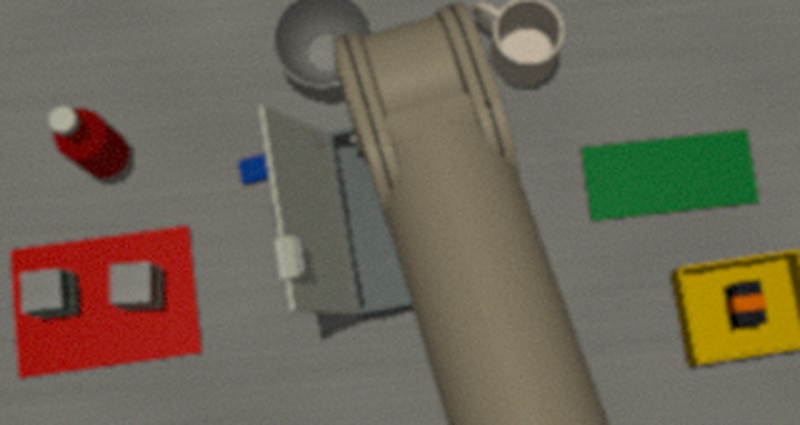

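Call:
arm_command(
  moves=[
    [[0.2,-1,0.3,0,-0.6],[0.2,-1,0.3,0,0],[0.2,-0.4,0.3,-0.5,0],[0.2,0,0.3,-1,0],[0.2,0,0.3,-1,0],[0.2,0,0.3,-1,0],[0.2,0,0.1,-1,0],[0.2,0,0,-1,0],[0.2,0,0,-1,0],[0.2,0,0,-0.3,0],[0.2,0,0,0,0],[0.2,0,0,0,0]],
  ],
)

```text
clock: 41.97
position: [0.6148, 0.1735, 0.339]
ee_rot: [0.478, 0.52, -0.479, 0.52]
ft_force: [0.7, -0.8, -1.0]
grip_width: 0.799
```

```bash
python3 -c "
from h import *
go((.617,.172,.1905),4.8)
zoom('scene',270,80,430,210,'z25',5);zoom('top',200,130,360,260,'z26',5)
"
```

```text
t 41.97 tcp [0.6148 0.1735 0.339 ] x [-0.    -0.001 -1.   ] y [ 0.997  0.083 -0.001] yaw y 4.79 w 0.799 F [ 0.7 -0.8 -1. ]
turn -0.01
after turn: shift/25mm [3.78 0.08 0.06]
grasp now [0.6148 0.1735 0.285 ] shift/25mm now [3.78 0.08 0.06]
```

View pics/z25.png

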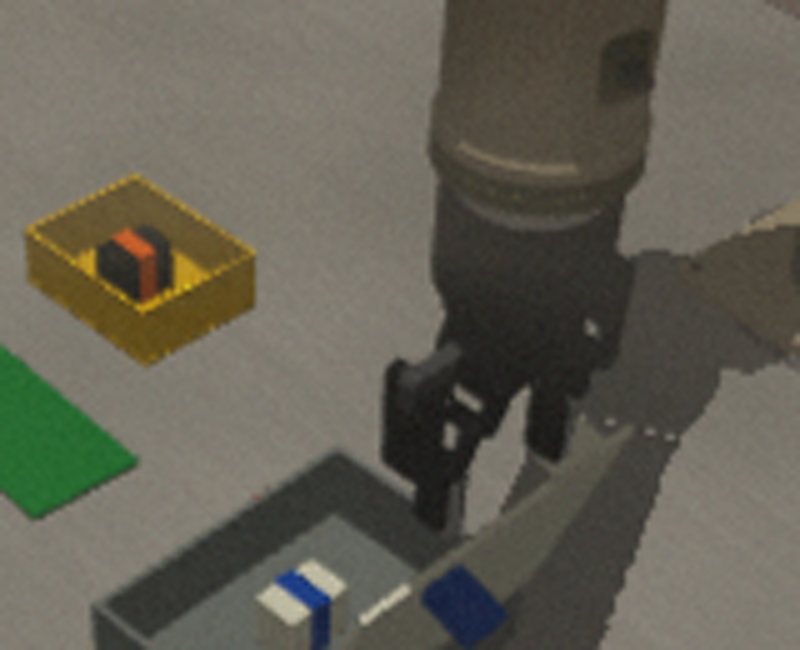

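Call:
arm_command(
  moves=[
    [[0.2,0.9,0.1,0,0],[0.2,0.9,0,0,0],[0.2,0.9,0,0,0],[0.2,0.6,0,0,0],[0.2,0.4,0,0,0],[0.2,0.05,0,0,0],[0.2,0,0,0,0],[0.2,0,0,0,0]],
  ],
)

```text
clock: 42.73
position: [0.6178, 0.1739, 0.2469]
ee_rot: [0.479, 0.52, -0.478, 0.521]
ft_force: [0.3, 0.4, 0.7]
grip_width: 0.804
```

Call:
arm_command(
  moves=[
    [[0.6,0,0,0,0],[1,0,0,0,0],[1,0,0,0,0],[1,0,0,0,0],[1,0,0,0,0],[1,0,0,0,0],[1,0,0,0,0],[1,0,0,0,0],[1,0,0,0,0]],
  ],
  force=40,
)

```text
clock: 43.48
position: [0.616, 0.1743, 0.2466]
ee_rot: [0.478, 0.521, -0.479, 0.52]
ft_force: [-10.5, -2.7, 8.7]
grip_width: 0.294
```

```bash
python3 -c "
from h import *
arc()"
```

```text
t 43.48 tcp [0.616  0.1743 0.2466] x [-0.002 -0.001 -1.   ] y [ 0.996  0.084 -0.002] yaw y 4.82 w 0.294 F [-10.5  -2.7   8.7]
y z r phi 0.07888737370559407 0.13257140615212967 0.15426728577154322 2.1075723966618645
```

Call:
arm_command(
  moves=[
    [[1,-0.17,-0.08,0.4,0],[1,-0.17,0,0.4,0],[1,-0.17,0,0.4,0],[1,-0.09,0,0.4,0],[1,-0.09,0,0.4,0],[1,-0.08,0,0.4,0],[1,-0.01,0,0.4,0],[1,-0.01,0,0.4,0],[1,-0.01,0,0.4,0],[1,0.06,0,0.4,0],[1,0.06,0,0.4,0],[1,0.06,0,0.4,0]],
  ],
)

```text
clock: 44.48
position: [0.6261, 0.0537, 0.261]
ee_rot: [0.48, 0.52, -0.478, 0.521]
ft_force: [9.5, 6.7, -9.0]
grip_width: 0.296
```

```bash
python3 -c "
from h import *
arc()"
```

```text
t 44.48 tcp [0.6261 0.0537 0.261 ] x [ 0.002  0.001 -1.   ] y [0.997 0.083 0.003] yaw y 4.76 w 0.296 F [ 9.5  6.7 -9. ]
y z r phi -0.04205806600424987 0.14702762900118788 0.1529248331884942 1.2921812083378745
```

Call:
arm_command(
  moves=[
    [[1,0.17,0.08,0.37,0],[1,0.17,0,0.38,0],[1,0.15,0,0.38,0],[1,0.22,0,0.35,0],[1,0.22,0,0.35,0],[1,0.22,0,0.35,0],[1,0.28,0,0.3,0],[1,0.28,0,0.3,0],[1,0.28,0,0.3,0],[1,0,0,0,0]],
  ],
)

```text
clock: 45.32
position: [0.6336, -0.0233, 0.2093]
ee_rot: [0.479, 0.521, -0.479, 0.52]
ft_force: [2.9, 3.1, 0.3]
grip_width: 0.292
```

```bash
python3 -c "
from h import *
arc()
zoom('scene',250,90,410,220,'z27',5)"
```

```text
t 45.32 tcp [ 0.6336 -0.0233  0.2093] x [-0.001  0.001 -1.   ] y [ 0.997  0.082 -0.001] yaw y 4.72 w 0.292 F [2.9 3.1 0.3]
y z r phi -0.11946461585073018 0.09529398576879883 0.15281602718323287 0.6733218977531791
```

View pics/z27.png

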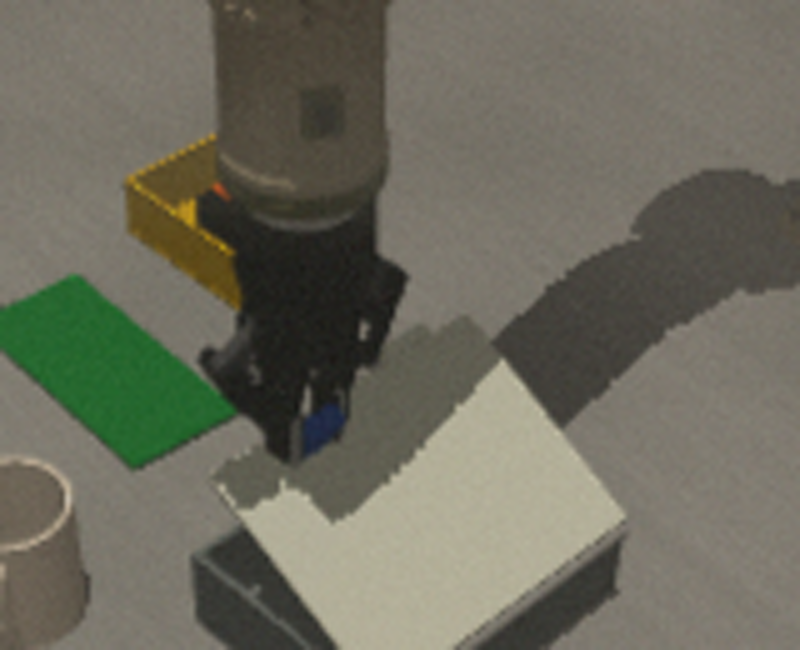

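Call:
arm_command(
  moves=[
    [[1,0.26,0,0.18,0],[1,0.26,0,0.17,0],[1,0.26,0,0.16,0],[1,0.25,0,0.15,0],[1,0,0,0,0],[0.6,0,0,0,0],[0.3,0,0,0,0],[0.3,0,0,0,0],[0.3,-0.6,0,0,0],[0.3,-1,0,0,0],[0.4,-1,0,0,0],[1,-0.3,0,0,0]],
  ],
)

```text
clock: 46.37
position: [0.636, -0.0385, 0.2622]
ee_rot: [0.48, 0.519, -0.478, 0.522]
ft_force: [1.1, 0.5, 0.8]
grip_width: 0.474
```

```bash
python3 -c "
from h import *
go((.588,-.044,.13),4.8,.073)
zoom('scene',250,90,410,220,'z28',5)"
```

```text
t 46.37 tcp [ 0.636  -0.0385  0.2622] x [ 0.005 -0.001 -1.   ] y [0.997 0.083 0.005] yaw y 4.77 w 0.474 F [1.1 0.5 0.8]
turn -0.03
after turn: shift/25mm [ 2.36 -1.96  0.05]
grasp now [ 0.6363 -0.0386  0.1892] shift/25mm now [ 2.36 -1.96  0.05]
```

View pics/z28.png

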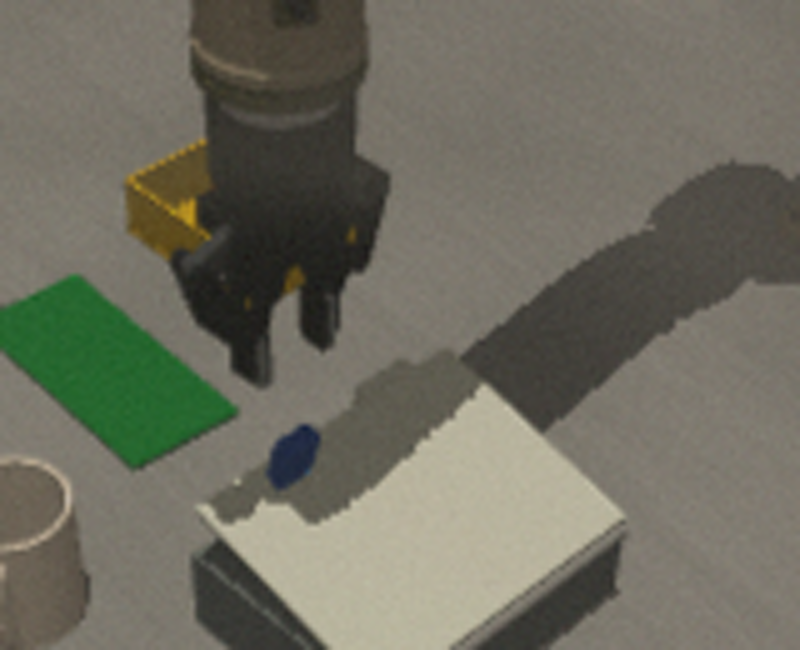

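Call:
arm_command(
  moves=[
    [[1,0,-0.7,0.2,0],[1,0,-0.7,0.2,0],[1,0,-0.55,0.1,0],[1,0,0,0,0],[1,0.7,0,0,0],[1,0.7,0,0,0],[1,0.7,0,0,0],[1,0.6,0,0,0],[1,0.4,0,0,0],[1,0,0,0,0],[1,0,0,0,0]],
  ],
)

```text
clock: 47.33
position: [0.5875, -0.0549, 0.1803]
ee_rot: [0.479, 0.521, -0.479, 0.52]
ft_force: [0.8, -1.3, -0.3]
grip_width: -0.003
```

```bash
python3 -c "
from h import *
go((.5874,-.0518,.066),4.8,.073)"
```

```text
t 47.33 tcp [ 0.5875 -0.0549  0.1803] x [-0.001  0.    -1.   ] y [ 0.997  0.083 -0.001] yaw y 4.79 w -0.003 F [ 0.8 -1.3 -0.3]
turn -0.01
after turn: shift/25mm [ 1.65  0.01 -0.12]
grasp now [ 0.5875 -0.0549  0.1073] shift/25mm now [ 1.65  0.01 -0.12]
```

Now press, first 1.4 units, watching force.

Call:
arm_command(
  moves=[
    [[1,0.3,0,0,0],[1,0.3,0,0,0],[1,0.3,0,0,0],[1,0.2,0,0,0],[1,0.2,0,0,0],[1,0.1,0,0,0],[1,0,0,0,0]],
  ],
)

```text
clock: 47.92
position: [0.5873, -0.0553, 0.1452]
ee_rot: [0.479, 0.52, -0.479, 0.52]
ft_force: [0.1, -0.3, 0.1]
grip_width: -0.006
```

```bash
python3 -c "
from h import *
st()
zoom('scene',250,90,410,220,'z29',5)"
```

```text
t 47.92 tcp [ 0.5873 -0.0553  0.1452] x [-0. -0. -1.] y [ 0.997  0.083 -0.   ] yaw y 4.76 w -0.006 F [ 0.1 -0.3  0.1]
```

View pics/z29.png

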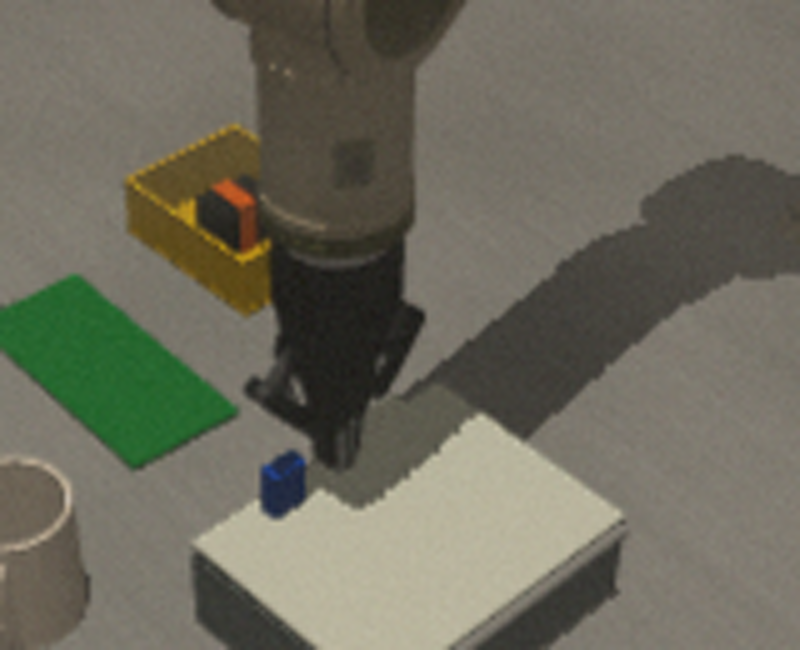

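Call:
arm_command(
  moves=[
    [[1,0.1,0,0,0],[1,0.08,0,0,0],[1,0,0,0,0]],
  ],
)

```text
clock: 48.22
position: [0.5874, -0.0552, 0.1408]
ee_rot: [0.479, 0.52, -0.479, 0.52]
ft_force: [0.3, 0.1, -0.1]
grip_width: -0.0
```

Call:
arm_command(
  moves=[
    [[1,0.06,0,0,0],[1,0,0,0,0]],
  ],
)

```text
clock: 48.38
position: [0.5874, -0.0549, 0.1393]
ee_rot: [0.479, 0.521, -0.479, 0.52]
ft_force: [0.8, 0.4, -0.2]
grip_width: -0.003
```

Call:
arm_command(
  moves=[
    [[1,0.06,0,0,0],[1,0,0,0,0]],
  ],
)

```text
clock: 48.55
position: [0.5876, -0.0548, 0.1387]
ee_rot: [0.479, 0.52, -0.479, 0.52]
ft_force: [-2.5, 0.1, 6.6]
grip_width: -0.0
```

Call:
arm_command(
  moves=[
    [[1,0.06,0,0,0],[1,0,0,0,0]],
  ],
)

```text
clock: 48.72
position: [0.5877, -0.0548, 0.1384]
ee_rot: [0.479, 0.52, -0.479, 0.521]
ft_force: [-7.9, -0.5, 17.4]
grip_width: 0.003
```

Call:
arm_command(
  moves=[
    [[1,-0.3,0,0,0],[1,-0.6,0,0,0],[1,-1,0,0,0],[1,-1,0,0,0],[1,-1,0,0.5,0],[1,-1,0,1,0],[1,0,0,1,0],[1,0,0,1,0],[1,0,0,1,0],[1,0,0,1,0],[1,0,0,1,0],[1,0,0,1,0]],
  ],
)

```text
clock: 49.72
position: [0.6031, -0.2431, 0.2591]
ee_rot: [0.479, 0.52, -0.479, 0.52]
ft_force: [0.1, 0.2, 0.4]
grip_width: 0.004
```

Call:
arm_command(
  moves=[
    [[1,-0.5,0,1,0],[1,0,0,1,0],[1,0,0,1,0],[1,0,0,1,0],[1,0,0,1,0],[1,0,0,1,0],[1,0,0,0,0],[1,0,0,0,0]],
  ],
)

```text
clock: 50.38
position: [0.615, -0.3929, 0.2708]
ee_rot: [0.479, 0.52, -0.479, 0.52]
ft_force: [0.4, 1.3, 0.2]
grip_width: -0.0
```

```bash
python3 -c "
from h import *
st()
zoom('scene',250,90,510,310,'z30',3);zoom('top',140,110,500,300,'z31',2.2)
for n,z in dict(cover_grip=.092,cover_edge=.066,tab_face=.027,tin0_mid=.039,tin1_mid=.039,spent_mid=.025,sauce_bottle=0,steel_bowl=0,mug=0).items():
  d={c:manip.pinpoint(n,c) for c in CI}
  print(n,{c:(round(d[c][0]['confidence'],2),np.round(atz(c,d[c][0]['pixel'],z),3)) for c in d if d[c]})
"
```

```text
t 50.38 tcp [ 0.615  -0.3929  0.2708] x [-0.001  0.    -1.   ] y [ 0.997  0.081 -0.001] yaw y 4.64 w -0.0 F [0.4 1.3 0.2]
cover_grip {'scene': (0.96, array([ 0.633, -0.054,  0.092])), 'top': (0.81, array([ 0.636, -0.05 ,  0.092]))}
cover_edge {'scene': (0.6, array([ 0.591, -0.063,  0.066])), 'top': (0.69, array([ 0.587, -0.053,  0.066]))}
tab_face {'top': (0.57, array([ 0.536, -0.087,  0.027]))}
tin0_mid {'scene': (0.59, array([0.534, 0.423, 0.039]))}
tin1_mid {'scene': (0.56, array([0.526, 0.327, 0.039])), 'top': (0.87, array([0.524, 0.335, 0.039]))}
spent_mid {'scene': (0.64, array([ 0.561, -0.082,  0.025])), 'top': (0.76, array([ 0.45 , -0.358,  0.025]))}
sauce_bottle {'scene': (0.61, array([0.689, 0.371, 0.   ])), 'top': (0.8, array([0.692, 0.38 , 0.   ]))}
steel_bowl {'scene': (0.89, array([0.801, 0.097, 0.   ])), 'top': (0.58, array([0.79 , 0.097, 0.   ]))}
mug {'scene': (0.96, array([ 0.777, -0.132,  0.   ])), 'top': (0.85, array([ 0.773, -0.133, -0.   ]))}
```

View pics/z30.png

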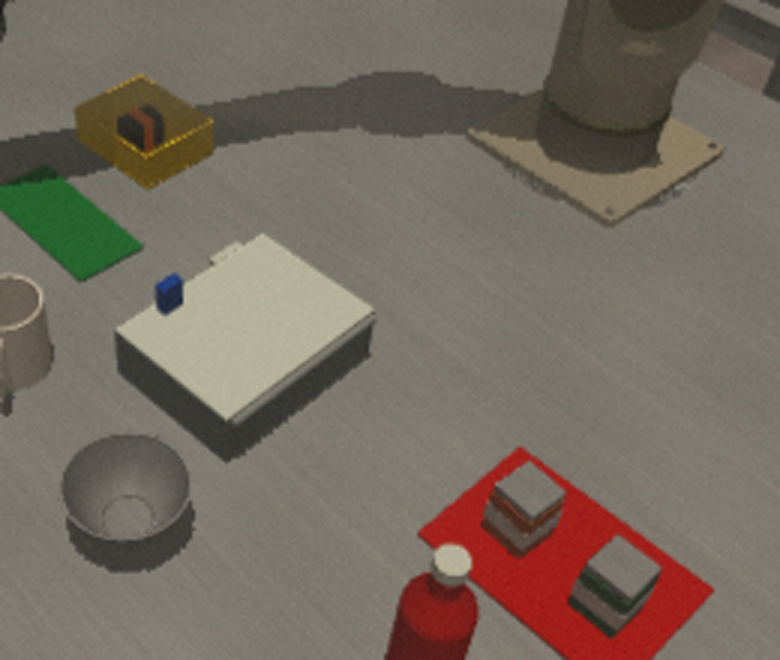

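View pics/z31.png

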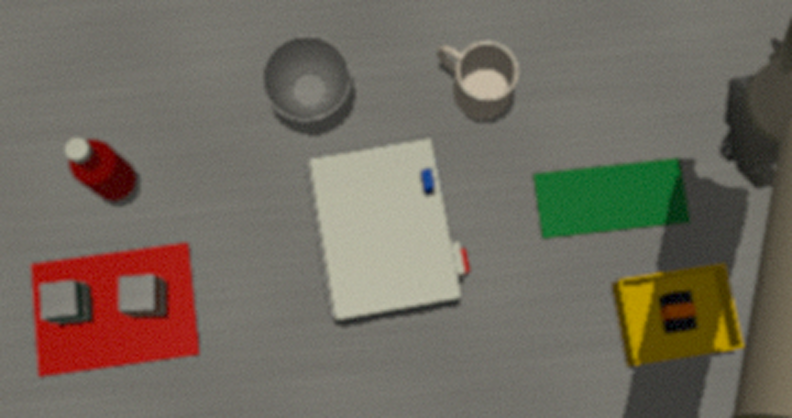

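```bash
python3 -c "
from h import *
a=cv2.imread('pics/top0.png')[165:265,270:370];b=manip.camera('top')[165:265,270:370,::-1]
cv2.imwrite('pics/z32.png',cv2.resize(np.hstack([a,b]),None,fx=4,fy=4,interpolation=cv2.INTER_CUBIC))
for im in(a,b):
  i=im.astype(int);m=(i[...,2]>130)&(i[...,1]<80)&(i[...,0]<90);print(m.sum(),[v.mean() for v in np.nonzero(m)])
d=np.abs(a.astype(int)-b).max(2);print((d>60).sum(),np.argwhere(d>60)[:,1].max() if (d>60).any() else 0)
st()"
```

```text
17 [np.float64(62.11764705882353), np.float64(81.17647058823529)]
18 [np.float64(62.05555555555556), np.float64(81.22222222222223)]
265 54
t 51.43 tcp [ 0.6155 -0.3915  0.2717] x [ 0. -0. -1.] y [0.997 0.083 0.   ] yaw y 4.77 w 0.002 F [-0.1  0.5 -0.5]
```

View pics/z32.png

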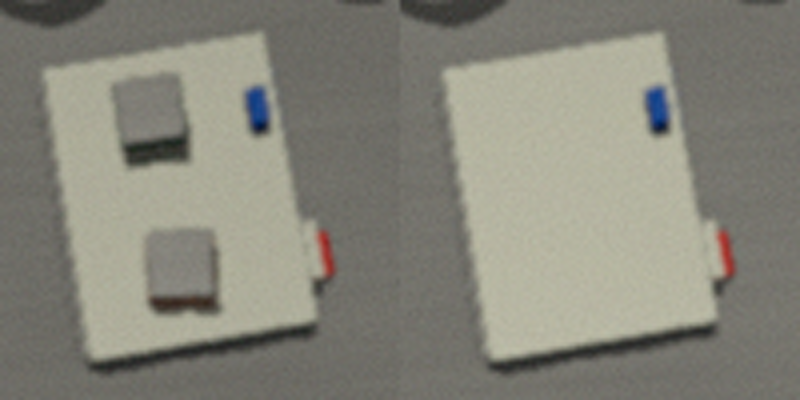

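The cover and the tab now look the same as in the first picture: the cover is shut and latched, and the tab is out. I'm handing in.

```bash
python3 -c "
from h import *
print(manip.hand_in())"
```

```text
the job is handed in; nothing more can be done
None
```

The job is done and handed in, with the robot's clock at about 51 s of the 210 s allowed. No verdict is reported at hand-in.

**What I did:**
- I moved both tins onto the red board with the cover still shut.
- I pressed the tab, the cover popped up, and I swung it to about 1.85 rad.
- I put the used block in the yellow tub.
- I laid the fresh block on the box floor; there was only one on the green board.
- I swung the cover back and pressed its edge down until it hit a hard stop at about 17 N. That is above the 5 to 12 N you gave for shutting it.

**Last checks:**
- **Cover and tab:** in the top picture, the cover edges and the red tab match the first picture to within a fraction of a pixel. The cover stayed down after the arm left, so I take it as shut and latched; I had no direct joint reading.
- **Tins:** both stand upright on the red board.
- **Used block:** it is in the tub, and the top picture puts it near the tub's centre.
- **Fresh block:** seen lying flat on the box floor before the cover closed; it can't be seen now.
- **Bottle, bowl and mug:** each is within about 1 cm of where it started.
- **Robot:** it touches nothing.

**Checks that failed or disagreed:**
- In the last scene picture the network put the used block by the dispenser's tab side, not in the tub. Both pictures show it in the tub, so I treated that as a false report.
- In the last top picture the network found no green tin, though the picture shows it standing.
- After I placed the fresh block, the top camera gave only a low-confidence false match for it, because the arm was blocking the view.

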